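# Turn over, load and lock embedding moulds

## Robot

A 6-joint arm with a two-finger parallel gripper is mounted at the origin on a cart in front of the work surface, level with it; the furniture and walls round the work are solid. World frame = base frame: x ahead of the robot, y to its left, z up, the work surface at z = 0. Lengths are in m, angles in rad, forces in N, time in s.
With the tool pointing down it reaches from about 0.375 to 0.9 m from the base axis. Payload 3.1 kg.
Tool frame: the origin (TCP) lies where the fingers leave the gripper's body, on its centre line; the fingertips stand 70 mm ahead of it and the grasp point (between the pads) lies 51 mm ahead of it; z points along the fingers, y is the line along which they close (so a half turn about z gives the same grasp; the last joint's range is limited). The gripper opens to 87 mm and grips with 3 to 60 N. Pads are 19 mm wide; open, the fingers measure 117 mm over their backs; the gripper's body (75 mm by 190 mm) begins 51 mm behind the grasp point.
Start: joints at [1.081, 0.527, 1.433, -0, 1.181, -0.178], TCP at [0.192, 0.595, 0.292] pointing down, gripper open.
Joint ranges: [-3.08, 3.08], [-0.75, 2.2], [0.22, 2.44], [-1.43, 4.57], [0, 2.65], [-2.85, 2.85]. Speed limits (rad/s): [2.79, 2.79, 3.14, 3.14, 3.14, 3.14].

## Interface

Orientations are given as a unit quaternion [x, y, z, w].
In Python, from rig import robot gives the robot as it stands.
- The arm moves only by the tool send_rows, never from a script. Its argument "deltas" is text: rows parted by semicolons, each of 7 numbers parted by spaces: the shift along the tool's x, y, z in mm, then the turn, a rotation vector about the tool's x, y, z in degrees, then the opening, from 0 (shut) to 1 (fully open). A call has 1 to 10 rows; each row shifts and turns the commanded pose from where the row before left it, along the tool's axes as they then stand; what a row does not reach is not made up. A row lasts 1/8 s, in which the tool goes at most 62.5 mm and 10.7 degrees, less where a joint would pass 70% of its speed; a pose out of reach is approached as far as the arm can. A call is refused whole if a number of a shift passes 62.5 or a number of a turn 10.7, either way. A call with a gripper value outside its range is refused whole. The fingers move at their own pace and stop on an object; "newtons" is the grip in N (left out, the last holds). Time passes only in rows, so rows that do not move let the fingers close. It gives the time, the measured TCP pose, the force, the opening and the grip force at its end, in the units of the state.
- robot.get_obs(): the state, without advancing time (a new reading comes with each control period).
- robot.camera(name): name is "side" or "top"; returns a dict with "image" (420x560x3 uint8, red, green, blue), "depth" (420x560 float32, m along the optical axis (not along the pixel's ray), 0 where there is no reading), "fovy" (degrees; the focal length in pixels is half the picture's height over the tangent of half this angle, whatever the lens; pixels are square), "cx", "cy" (the principal point, pixels), "k1" (the pictures are not rectified: a ray, as slopes to the right and down, at radius r is drawn at 1 + k1 r^2 times it, then the intrinsics apply), "rvec" (rotation vector, rad) and "tvec" (3), from world to camera coordinates, as OpenCV has them. Camera axes: x right, y down, z forward; pixel columns grow to the right and rows downward; lengths in m; the calibration is good to about 2 mm. A picture is of the moment at which its call begins.
- robot.hand_in(): hands the job in; it is judged then, once.
Trained networks look in the newest picture that a camera, given by its name, has taken for a name from the list of things; names that differ only in an ending like _2 or _b are one class to them, and where a whole thing is asked for, a point or a joint stands for the part that bears it (a point fixed in the world has none). Each returns a list of dicts, best first, with "p" (0 to 1); they miss things now and then, are a little off and sometimes report something else, mostly with a low value. They report only what shows in the picture. A call takes as long as a camera call. They do not tell look-alikes from the thing itself.
- robot.find_in(camera, thing): "box" ([left, top, right, bottom] in pixels, round what is visible of it).
- robot.cut_out(camera, thing): "region" (420x560 bool, what is visible of it) and "box" ([left, top, right, bottom] in pixels, round what is visible of it).
The state is a dict: "time": time; "q": joint angles; "joint_velocities": joint speeds; "joint_torque": joint torques, N m; "position": TCP position; "tool_rot": TCP orientation; "ft_force": force on the tool from outside, world axes, zero at the start; "moment": the same for the moment, N m; "grip_width": finger opening in m; "grip_force": force on a finger pad.
Only numpy, scipy, OpenCV 4.12 (cv2) and the standard library are available. Lean on these libraries where they do the work, as an engineer would, in place of code of your own. Each camera call takes 0.05 s, during which the arm holds its last target. There are 200 camera calls.

## Task

The washed blue moulds stand mouth down on the bench: turn every one over and stand it mouth up, flat in its own bay of the casting tray. Then take the T-head hold-down key from its stand, lower its head through the slot in the middle of the tray until its collar rests on the bridge, and give it a quarter turn to lock; leave the other things alone.

Things in the scene. Friction and masses are not known exactly. Their poses are not given: they have to be found in the camera images.
- mould_a_mid (a point): blue square plastic mould (open cup), 50 x 50 x 54 mm tall, walls 4 mm, bottom 6 mm with a white spot outside; 70 g; all alike, any bay will do; may be absent. Point: its very centre. z axis: from the mouth to the closed bottom (z up = mouth down, as at the start; z down = mouth up, as wanted); x, y normal to its sides. Stands firmly on any face, also on its side
- mould_b_mid (a point): blue square plastic mould (open cup), 50 x 50 x 54 mm tall, walls 4 mm, bottom 6 mm with a white spot outside; 70 g; all alike, any bay will do; may be absent. Point: its very centre. z axis: from the mouth to the closed bottom (z up = mouth down, as at the start; z down = mouth up, as wanted); x, y normal to its sides. Stands firmly on any face, also on its side
- mould_c_mid (a point): blue square plastic mould (open cup), 50 x 50 x 54 mm tall, walls 4 mm, bottom 6 mm with a white spot outside; 70 g; all alike, any bay will do; may be absent. Point: its very centre. z axis: from the mouth to the closed bottom (z up = mouth down, as at the start; z down = mouth up, as wanted); x, y normal to its sides. Stands firmly on any face, also on its side
- bay_left (a point): the left (+y) bay of the tray, a 58 mm square for one mould between 10 mm high white lips at its corners only (the middle 38 mm of every side is open for fingers). Point: centre of the bay's floor, 8 mm above the worktop; a mould standing in it has its centre 27 mm above the point. Axes as the slot's
- bay_right (a point): the right (-y) bay of the tray, a 58 mm square for one mould between 10 mm high white lips at its corners only (the middle 38 mm of every side is open for fingers). Point: centre of the bay's floor, 8 mm above the worktop; a mould standing in it has its centre 27 mm above the point. Axes as the slot's
- bay_far (a point): the far (+x) bay of the tray, a 58 mm square for one mould between 10 mm high white lips at its corners only (the middle 38 mm of every side is open for fingers). Point: centre of the bay's floor, 8 mm above the worktop; a mould standing in it has its centre 27 mm above the point. Axes as the slot's
- slot (a point): the slot, 38 x 14 mm, right through a steel bridge 66 x 60 mm, 8 mm thick, top 30 mm above the worktop, hollow 14 mm high beneath. Point: slot's centre on the bridge's top. x: along the slot, away from the robot give or take the tray's yaw; y: across it; z up
- casting_tray: fixed aluminium board 150 x 226 x 8 mm with the slotted bridge and three bays, centred 72 mm to the left of, right of and beyond the slot. Origin: on the worktop right below the slot; axes as the slot's
- key_stand: fixed grey stand on which the key hangs upright by its plate at the start, stem between two rails 62 mm high, 60 mm apart inside, running along x. Origin: centre of its underside. Lift the key straight up by 60 mm to free it
- key_head (a point): T-head at the foot of the hold-down key (92 mm tall, 220 g): steel bar 34 mm long (x), 10 wide (y), 8 high. Point: its centre; z up the stem. A 42 mm collar, underside 14 mm above the point, rests on the bridge when fully in (point then 14 mm below the slot point). The head passes the slot only lengthwise (x along slot x); locked when turned across (x along slot y, either way)
- key_grip (a point): red grip bar of the key, 46 mm long (x, parallel to the T-head), 14 thick (y), 36 high, on a clear round plate 116 mm across, 5 thick. Point: on the key's axis, 76 mm above key_head, 23 above the plate's top face, 12 below the bar's top. With the key in, the plate lies 2 mm above the moulds' rims, so moulds go in first
- rack_front (a point): fixed wire racks full of upright polishing discs, 200 mm high, leaning back a little, stand behind the moulds: none of it nearer the robot than this point (x), reaching in y from about 0.13 m to the right end of the bench. Keep fingers and gripper off them
- petri_mid (a point): a clear round dish 70 mm across, 14 mm high, bystander; centre
- tweezers_mid (a point): steel tweezers 125 mm long lying flat, bystander; centre
Things that resemble listed ones, but are neither listed nor needed, are in the scene too. Leave any green or turquoise look-alike of the part that bears mould_c_mid alone.

How it is judged:
By the outcome, as a careful person would: the job done as asked, in the order asked, and still so for the second after the job is handed in, with the robot touching nothing.
Of mould_a, mould_b, mould_c only 2 to 3 are there at a start; the rules pass over those that are not, and their reading is None.
At some moment in a run one of mould_a, mould_b, mould_c may be knocked a few centimetres aside while the robot is not near it.
It also fails if it takes over 210 s, if anything falls off the work surface, if the arm or the gripper's body presses on something with over 40 N, if the wrist force passes 120 N, or if a joint passes its speed limit or range.

## Working session

There is one attempt and no reset: what is moved stays moved. The work goes in short steps, Python scripts to look and compute and a tool call to move; the robot and the scene stay as the last step left them, time stands still between calls to the robot, and variables do not carry over. Pictures are saved under pics/ and viewed, at most 14 in all, crops included, and the job is handed in when it is done.

Besides the shell and the picture viewer there is one more tool, called after "Call:" by a JSON object that holds its "name" and its "arguments". send_rows: Moves the arm, as the interface text tells. Its arguments: {"type":"object","properties":{"deltas":{"type":"string"},"newtons":{"type":"number"}},"required":["deltas"]}

```bash
ls; mkdir -p pics; cat > h.py <<'E'
import numpy as np, cv2
from scipy.spatial.transform import Rotation as R
from rig import robot
def cam(n):
    c=robot.camera(n); c['f']=210/np.tan(np.radians(c['fovy'])/2)
    c['K']=np.array([[c['f'],0,c['cx']],[0,c['f'],c['cy']],[0,0,1.]]); c['D']=np.array([c['k1'],0,0,0.])
    c['R']=R.from_rotvec(np.ravel(c['rvec'])).as_matrix(); c['t']=np.ravel(c['tvec']); return c
def cloud(c):
    v,u=np.mgrid[0:420,0:560]
    n=cv2.undistortPoints(np.stack([u,v],-1).reshape(-1,1,2).astype(np.float64),c['K'],c['D']).reshape(420,560,2)
    z=c['depth'][...,None].astype(float)
    P=np.concatenate([n*z,z],-1); W=(P-c['t'])@c['R']; W[c['depth']==0]=np.nan; return W
def proj(c,p):
    return cv2.projectPoints(np.atleast_2d(p).astype(float),np.ravel(c['rvec']).astype(float),c['t'],c['K'],c['D'])[0].reshape(-1,2)
def save(c,name): cv2.imwrite('pics/'+name+'.png',c['image'][...,::-1])
E
python3 - <<'E'
from h import *
for n in ['top','side']:
    c=cam(n); save(c,n+'0'); print(n,c['fovy'],c['k1'],'pos',-c['R'].T@c['t'],'fwd',c['R'][2])
    W=cloud(c)
    for th in ['mould_a_mid','slot','casting_tray','key_stand','key_grip','key_head','bay_left','bay_right','bay_far','rack_front','petri_mid','tweezers_mid']:
        try:
            for d in robot.cut_out(n,th)[:6]:
                m=d['region']; w=W[m]; w=w[~np.isnan(w[:,0])]
                print(th,round(d['p'],2),np.round(d['box']),m.sum(),'med',np.round(np.median(w,0),3) if len(w) else None, 'rgb',c['image'][m].mean(0).round())
        except Exception as e: print(th,repr(e)[:80])
o=robot.get_obs(); print(o)
E
```

```text
pics
top 43.83035881915481 -0.05851346517089121 pos [0.11266216 0.01752791 1.88833433] fwd [ 0.24359406 -0.07672752 -0.96683754]
mould_a_mid 0.8 [254. 240. 267. 263.] 225 med [ 0.457 -0.022  0.052] rgb [109. 134. 178.]
mould_a_mid 0.27 [132. 228. 197. 281.] 2521 med [0.545 0.32  0.008] rgb [114. 119. 114.]
slot 0.7 [131. 230. 200. 281.] 2488 med [0.543 0.321 0.008] rgb [114. 119. 115.]
casting_tray 0.68 [129. 227. 200. 285.] 2447 med [0.547 0.32  0.008] rgb [114. 119. 115.]
key_stand 0.4 [329. 219. 350. 245.] 98 med [ 0.414 -0.307  0.011] rgb [ 94. 100. 100.]
key_grip 0.98 [333. 212. 366. 242.] 758 med [ 0.454 -0.342  0.066] rgb [187. 183. 183.]
key_grip 0.47 [130. 228. 197. 283.] 2474 med [0.547 0.321 0.008] rgb [115. 120. 115.]
key_head 0.93 [331. 210. 364. 245.] 766 med [ 0.456 -0.341  0.066] rgb [186. 182. 182.]
bay_left 0.63 [129. 226. 198. 280.] 2455 med [0.546 0.321 0.008] rgb [115. 120. 115.]
bay_right 0.69 [133. 232. 203. 282.] 2440 med [0.547 0.322 0.008] rgb [115. 119. 115.]
bay_far 0.59 [130. 226. 200. 285.] 2527 med [0.545 0.321 0.008] rgb [114. 119. 114.]
rack_front Val
[... 1863 characters left out ...]

{'time': 1.2, 'q': array([ 1.08050110e+00,  5.27514382e-01,  1.43270498e+00, -2.11539175e-05,
        1.18141133e+00, -1.78500040e-01]), 'joint_velocities': array([ 0.00056739, -0.00144493, -0.00141543,  0.00051635,  0.00022359,
        0.00021604]), 'joint_torque': array([ 9.60650577e-04, -4.40024757e+01, -1.76986098e+01,  6.35828893e-02,
        5.05988812e-02, -2.11509257e-05]), 'position': array([0.191693  , 0.59484794, 0.29223796]), 'tool_rot': array([ 1.55262901e-01,  9.87873186e-01, -2.11755427e-05,  3.00156401e-06]), 'ft_force': array([-0.46222336,  0.2324074 ,  0.16641162]), 'moment': array([0.05742921, 0.05603681, 0.02115288]), 'grip_force': 0.0, 'grip_width': 0.08731281318632021}
```

```bash
python3 - <<'E'
import cv2
a=cv2.imread('pics/top0.png')[190:310,100:400]; b=cv2.imread('pics/side0.png')[150:420,160:420]
cv2.imwrite('pics/t0.png',cv2.resize(a,(800,320),interpolation=3)); cv2.imwrite('pics/s0.png',cv2.resize(b,(570,592),interpolation=3))
E
```

```text
(no output)
```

View pics/t0.png

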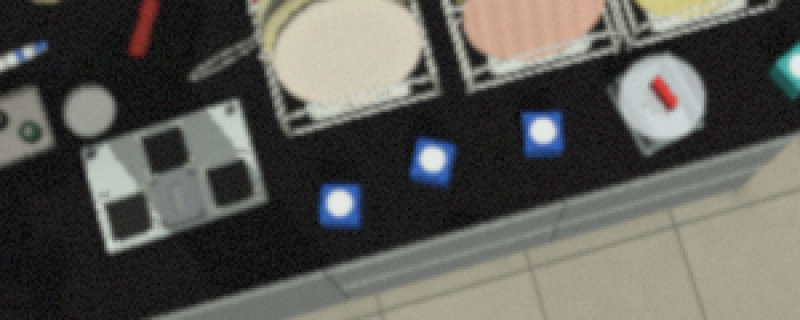

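View pics/s0.png

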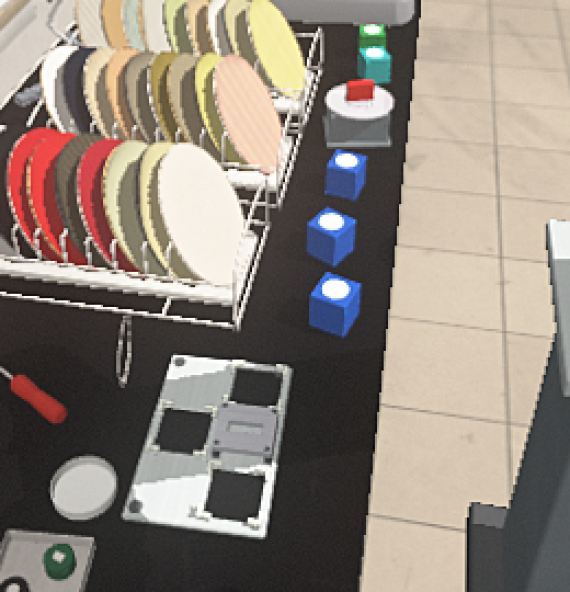

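The top view shows three blue moulds (about (340,205), (432,160), (543,133) in the crop), the key on its stand at right, turquoise and green look-alikes beyond it, and the tray at left with its bridge at (178,195). I'll fit poses from the depth clouds in both views.

```bash
cat >> h.py <<'E'
def fit(P):
    (c,s,a)=cv2.minAreaRect((P[:,:2]*1000).astype(np.float32)); return np.round(c,1),np.round(s,1),round(a,1)
def blue(c):
    h=cv2.cvtColor(c['image'],cv2.COLOR_RGB2HSV); return ((h[...,0]>105)&(h[...,0]<128)&(h[...,1]>100)&(h[...,2]>60))
def moulds(c,W,ylim=(-.3,.6)):
    m=cv2.morphologyEx(blue(c).astype(np.uint8),cv2.MORPH_CLOSE,np.ones((9,9)))
    n,l,st,_=cv2.connectedComponentsWithStats(m); out=[]
    for i in range(1,n):
        if st[i,4]<60: continue
        w=W[l==i]; w=w[~np.isnan(w[:,0])]
        if len(w)<40: continue
        zt=np.percentile(w[:,2],85); t=w[w[:,2]>zt-.008]
        out.append((np.round(t.mean(0),4),np.round(zt,4),len(t),fit(t),np.round(np.percentile(w,[2,98],0),3).tolist()))
    return out
E
python3 - <<'E'
from h import *
for n in ['top','side']:
    c=cam(n); W=cloud(c); print(n)
    for m in moulds(c,W): print('blue',m)
    def box(lo,hi): return W[((W>lo)&(W<hi)).all(-1)]
    t=box([.4,.15,.022],[.7,.5,.04]); print('bridge',fit(t),np.median(t[:,2]),len(t))
    t=box([.4,.15,.005],[.7,.5,.016]); print('tray',fit(t),len(t))
    hs=cv2.cvtColor(c['image'],cv2.COLOR_RGB2HSV); red=((hs[...,0]<8)|(hs[...,0]>172))&(hs[...,1]>120)&(abs(W[...,0]-.455)<.1)&(abs(W[...,1]+.34)<.1)
    t=W[red]; print('red',fit(t[t[:,2]>np.percentile(t[:,2],80)-.008]),np.percentile(t[:,2],[5,50,80,95]),len(t),np.median(t,0))
    t=box([.36,-.45,.05],[.56,-.25,.085]); print('plate',fit(t),np.percentile(t[:,2],[10,50,90]))
    t=box([.3,-.1,.02],[1,.13,.25]); t=t[t[:,0]>.5]; print('rack minx',np.percentile(t[:,0],[0,.5,2,10]), 'at z',t[t[:,0].argsort()[:5]].round(3).tolist())
    t=box([.3,-.6,-.01],[.9,.7,.01]); print('bench x', np.percentile(t[:,0],[.1,1]), np.percentile(t[:,1],[1,99]))
    t=box([.3,.4,.006],[.9,.75,.3]); print('left stuff',[ (np.round(p,3)).tolist() for p in t[::max(1,len(t)//12)]])
E
```

```text
top
blue (array([0.9671, 0.3279, 0.1737]), np.float64(0.1758), 47, (array([966.5, 326.8]), array([31.6, 26.6]), 39.2), [[0.952, 0.313, 0.096], [1.016, 0.346, 0.18]])
blue (array([ 0.4568, -0.177 ,  0.0541]), np.float64(0.0564), 159, (array([ 456.2, -176.6]), array([49.8, 51. ]), 81.4), [[0.43, -0.211, -0.006], [0.498, -0.15, 0.061]])
blue (array([ 0.4618, -0.0232,  0.0545]), np.float64(0.0566), 153, (array([461.6, -24.1]), array([49.5, 50.2]), 62.6), [[0.431, -0.057, -0.008], [0.501, 0.008, 0.062]])
blue (array([0.4388, 0.1109, 0.054 ]), np.float64(0.0562), 160, (array([438.3, 111.6]), array([50.6, 49.3]), 70.5), [[0.41, 0.081, -0.007], [0.479, 0.142, 0.062]])
bridge (array([544.4, 340.3]), array([354.5, 166.9]), 78.4) 0.02798887758244311 263
tray (array([550.1, 326. ]), array([347.9, 299.6]), 90.0) 1859
red (array([ 454. , -342.8]), array([40.3, 11.5]), 19.5) [0.08633169 0.09891544 0.10338429 0.10832105] 50 [ 0.45439629 -0.34316557  0.09891544]
plate (array([ 472.9, -333. ]), array([154., 114.]), 30.9) [0.05886504 0.06530121 0.07157747]
rack minx [0.55056403 0.55921919 0.5843907  0.
[... 1220 characters left out ...]
.10189358 0.10450858] 109 [ 0.4560808  -0.3407429   0.09159387]
plate (array([ 479.9, -337.9]), array([154.5, 104. ]), 4.1) [0.05635251 0.06881661 0.07252413]
rack minx [0.55290792 0.56101566 0.58557926 0.61468044] at z [[0.553, -0.097, 0.038], [0.553, -0.099, 0.089], [0.553, -0.1, 0.072], [0.559, 0.087, 0.117], [0.559, 0.072, 0.116]]
bench x [0.37035189 0.37364914] [-0.51829117  0.54165251]
left stuff [[0.863, 0.401, 0.026], [0.633, 0.411, 0.018], [0.573, 0.405, 0.009], [0.605, 0.424, 0.011], [0.597, 0.428, 0.008], [0.578, 0.435, 0.012], [0.503, 0.429, 0.01], [0.701, 0.48, 0.01], [0.72, 0.502, 0.018], [0.772, 0.522, 0.016], [0.878, 0.562, 0.025], [0.887, 0.575, 0.024], [0.688, 0.539, 0.02]]
```

```bash
cat >> h.py <<'E'
def ortho(c,x0,x1,y0,y1,z,s=.0005):
    # image rows: x decreasing (far on top), cols: y decreasing
    xs=np.arange(x1,x0,-s); ys=np.arange(y1,y0,-s); X,Y=np.meshgrid(xs,ys,indexing='ij')
    uv=proj(c,np.stack([X,Y,np.full_like(X,z)],-1).reshape(-1,3)).reshape(*X.shape,2).astype(np.float32)
    return cv2.remap(c['image'],uv[...,0],uv[...,1],cv2.INTER_CUBIC)
E
python3 - <<'E'
from h import *
vis=[]
for n in ['top','side']:
    c=cam(n); W=cloud(c)
    o=ortho(c,.45,.66,.18,.46,.008); vis.append(o)
    g=cv2.GaussianBlur(cv2.cvtColor(o,cv2.COLOR_RGB2GRAY),(9,9),0)
    nn,l,st,ce=cv2.connectedComponentsWithStats((g<70).astype(np.uint8))
    for i in range(1,nn):
        if 3000<st[i,4]<25000:
            p=np.argwhere(l==i); r=cv2.minAreaRect(p.astype(np.float32)); print(n,'dark', (.66-r[0][0]*.0005).__round__(4),(.46-r[0][1]*.0005).__round__(4),np.array(r[1])*.5,r[2],st[i,4])
    # bridge: ortho at z=.03
    t=W[((W>[.48,.22,.020])&(W<[.62,.43,.04])).all(-1)]; t=t[np.linalg.norm(t[:,:2]-np.median(t[:,:2],0),axis=1)<.055]
    print(n,'bridge med',np.median(t,0),fit(t))
    b=(W[...,2]>.047)&(W[...,2]<.062)
    for x,y in [(.4385,.111),(.4618,-.0232),(.4568,-.177)]:
        t=W[b&(np.hypot(W[...,0]-x,W[...,1]-y)<.045)]; print(n,'mould',t.mean(0).round(4),fit(t),len(t))
    o2=ortho(c,.40,.51,-.40,-.28,.102,.0005); hs=cv2.cvtColor(o2,cv2.COLOR_RGB2HSV)
    m=((hs[...,0]<10)|(hs[...,0]>170))&(hs[...,1]>90); p=np.argwhere(m).astype(np.float32); r=cv2.minAreaRect(p); print(n,'key@.102',.51-r[0][0]*.0005,-.28-r[0][1]*.0005,np.array(r[1])*.5,r[2])
    vis.append(o2)
h=max(v.shape[0] for v in vis)
row=lambda a,b: np.hstack([a,cv2.resize(b,(int(b.shape[1]*.99),220))[:, :] if 0 else cv2.copyMakeBorder(b,0,a.shape[0]-b.shape[0],0,0,0)])
im=np.vstack([cv2.resize(row(vis[0],vis[1]),(600,315)) ,cv2.resize(row(vis[2],vis[3]),(600,315))])
cv2.imwrite('pics/o.png',cv2.resize(im,(570,598))[...,::-1])
E
```

```text
top dark 0.5839 0.3231 [53.33734894 53.61713028] 2.2906100749969482 10954
top dark 0.5152 0.2483 [53.1580658  53.20975876] 1.9749339818954468 10754
top dark 0.509 0.3918 [49.31979752 52.25184631] 2.935673475265503 9596
top bridge med [0.51277439 0.31837573 0.02847476] (array([513.8, 318. ]), array([74.8, 91. ]), 9.5)
top mould [0.4389 0.1113 0.0533] (array([438. , 111.4]), array([50. , 50.7]), 68.9) 167
top mould [ 0.4609 -0.0241  0.0531] (array([461.6, -24.1]), array([49.3, 51. ]), 62.0) 174
top mould [ 0.4577 -0.1773  0.0532] (array([ 457.5, -177.1]), array([49.4, 50.5]), 79.9) 163
top key@.102 0.47309130477905276 -0.33371743774414064 [86.70455933 19.10005188] 22.399600982666016
side dark 0.5838 0.3221 [55.9732399  56.75121689] 1.7714698314666748 11656
side dark 0.5148 0.2453 [56.45634079 52.15288162] 1.3169124126434326 10906
side dark 0.5087 0.3911 [55.9715004  55.81200409] 1.8279682397842407 11335
side bridge med [0.51261969 0.32393459 0.02996309] (array([515.2, 316.9]), array([72.1, 70.8]), 3.0)
side mould [0.4397 0.1133 0.0544] (array([439.7, 109.5]), array([56.1, 50.4]), 69.6) 266
side mould [ 0.4628 -0.0204  0.0547] (array([462.6, -23.8]), array([54.1, 51. ]), 64.6) 206
side mould [ 0.459  -0.1736  0.055 ] (array([ 459.1, -177.8]), array([54.9, 50.9]), 76.9) 156
side key@.102 0.4472862319946289 -0.3208737182617188 [61.66117096 74.70146179] 7.740340709686279
```

View pics/o.png

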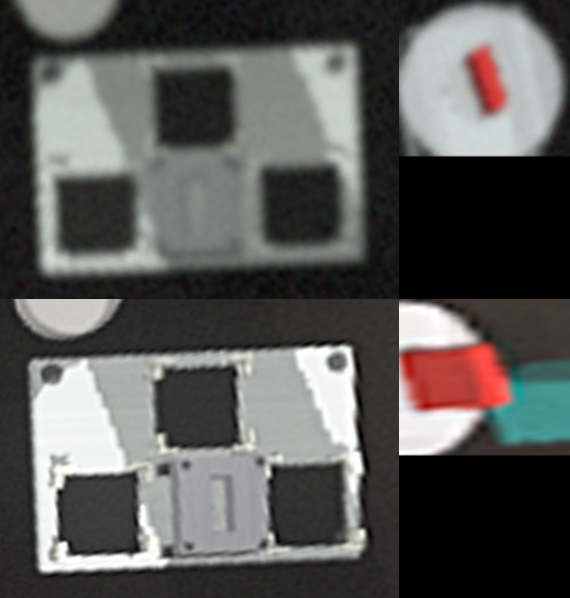

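The ortho views agree. Far, right and left bays are at (0.584,0.3225), (0.515,0.247) and (0.509,0.3915), so the slot is at about (0.512,0.319) with yaw of about 2.4°. The 72 mm spacings check out. The plan is to tip each mould 90° onto its side at a free spot left of the tray, regrasp it from the mouth side, then tip it another 90° into its bay.

```bash
cat >> h.py <<'E'
def pose(g,phi,th,s=1,back=0):
    p,t=np.radians(phi),np.radians(th); z=np.array([np.sin(t)*np.cos(p),np.sin(t)*np.sin(p),-np.cos(t)])
    y=s*np.array([-np.sin(p),np.cos(p),0]); M=np.stack([np.cross(y,z),y,z],1)
    return np.array(g)-(.051+back)*z,M
def plan(*tg,start=None):
    o=robot.get_obs(); P,M=(o['position'],R.from_quat(o['tool_rot']).as_matrix()) if start is None else start
    print('t',round(o['time'],2),'P',P.round(4),'q',np.degrees(o['q']).round(),'w',round(o['grip_width'],4))
    for T,N in tg:
        rv=np.degrees(R.from_matrix(M.T@N).as_rotvec())
        print('shift(cur)',(M.T@(T-P)*1000).round(1),'|',round(np.linalg.norm(T-P)*1000),' rot',rv.round(1),'|',round(np.linalg.norm(rv),1),' shift(after rot)',(N.T@(T-P)*1000).round(1)); P,M=T,N
E
python3 - <<'E'
from h import *
A=[.4385,.1115,.027]
plan(pose(A,-20.7,45,1,.15),pose(A,-20.7,45,1,0))
E
```

```text
t 1.4 P [0.1917 0.5948 0.2922] q [ 62.  30.  82.   0.  68. -10.] w 0.0868
shift(cur) [-241.2 -377.3  123.1] | 464  rot [  1.1 -45.    2.7] | 45.1  shift(after rot) [ -96.5 -364.9  270.6]
shift(cur) [ -0.  -0. 150.] | 150  rot [0. 0. 0.] | 0.0  shift(after rot) [ -0.  -0. 150.]
```

Call:
{"name": "send_rows", "arguments": {"deltas": "-24 -38 12 0 0 0 1;-24 -38 12 0 0 0 1;-24 -38 12 0 0 0 1;-24 -38 12 0 0 0 1;-24 -38 12 0 0 0 1;-24 -38 12 0 0 0 1;-24 -38 12 0 0 0 1;-24 -38 12 0 0 0 1;-24 -38 12 0 0 0 1;-25 -36 14 0 0 0 1"}}

```text
time: 2.65
position: [0.306, 0.16, 0.1703]
tool_rot: [0.155, 0.988, 0.0, 0.001]
ft_force: [0.3, 0.4, -0.3]
grip_width: 0.0872
grip_force: 0.0
```

Call:
{"name": "send_rows", "arguments": {"deltas": "0 0 0 0.2 -9 0.5 1;0 0 0 0.2 -9 0.5 1;0 0 0 0.2 -9 0.5 1;0 0 0 0.2 -9 0.5 1;0 0 0 0.2 -9 0.5 1;0 0 0 0 0 0 1"}}

```text
time: 3.4
position: [0.3039, 0.1478, 0.176]
tool_rot: [0.167, 0.968, -0.079, 0.171]
ft_force: [0.4, 0.4, 0.5]
grip_width: 0.0873
grip_force: 0.0
```

```bash
python3 - <<'E'
from h import *
A=[.4385,.1115,.027]
plan(pose(A,-20.7,45,1,0))
c=cam('top'); [print(m[0],m[3]) for m in moulds(c,cloud(c))]
E
```

```text
t 3.4 P [0.3039 0.1478 0.176 ] q [ 19.  26. 134. -70.  18.  15.] w 0.0873
shift(cur) [-56.1  24.2 140.5] | 153  rot [ -4.6 -24.    3.1] | 24.6  shift(after rot) [  7.2  13.7 152.4]
[0.9672 0.328  0.1731] (array([967.5, 329.1]), array([31.1, 34. ]), 54.4)
[ 0.4571 -0.1769  0.0537] (array([ 457., -177.]), array([49.5, 51.5]), 80.3)
[ 0.4612 -0.0238  0.0536] (array([462. , -23.9]), array([49. , 49.8]), 64.8)
[0.4386 0.1108 0.0529] (array([438.1, 110.5]), array([50. , 50.3]), 72.5)
```

```bash
cat > kin.py <<'E'
import numpy as np, json, os
from scipy.spatial.transform import Rotation as R
from scipy.optimize import least_squares
def fk(q,p,s4=1,s6=-1):
    a1,d1,a2,a3,e,d6=p
    Rz=lambda a:R.from_euler('z',a).as_matrix(); Ry=lambda a:R.from_euler('y',a).as_matrix()
    M=Rz(q[0]); P=M@np.array([a1,0,d1]); M=M@Ry(q[1]); P=P+M@[0,0,a2]; M=M@Ry(q[2]); P=P+M@[e,0,a3]
    M=M@Rz(s4*q[3])@Ry(q[4]); P=P+M@[0,0,d6]; M=M@Rz(s6*q[5])
    return P,M
E
python3 - <<'E'
from h import *; from kin import *
o=robot.get_obs(); q2=o['q'];P2=o['position'];M2=R.from_quat(o['tool_rot']).as_matrix()
q1=np.array([1.0805011,.527514382,1.43270498,-2.1e-5,1.18141133,-.17850004]);P1=np.array([.191693,.59484794,.29223796]);M1=R.from_quat([.155262901,.987873186,-2.1e-5,3e-6]).as_matrix()
for s4 in(1,-1):
  for s6 in (1,-1):
    print(s4,s6,'relrot',[ (fk(q,[0]*6,s4,s6)[1].T@M).round(2).tolist() for q,M in((q1,M1),(q2,M2))])
  r=least_squares(lambda p:np.r_[fk(q1,[0,*p],s4)[0]-P1,fk(q2,[0,*p],s4)[0]-P2],[.2,.4,.4,0,.15]); print(s4,r.x.round(4),r.cost)
print(q2.tolist(),P2.tolist(),o['tool_rot'].tolist())
E
```

```text
1 1 relrot [[[0.0, -1.0, -0.0], [1.0, 0.0, -0.0], [0.0, -0.0, 1.0]], [[0.0, -1.0, -0.0], [1.0, 0.0, 0.0], [-0.0, -0.0, 1.0]]]
1 -1 relrot [[[0.35, -0.94, -0.0], [0.94, 0.35, 0.0], [0.0, -0.0, 1.0]], [[-0.51, -0.86, -0.0], [0.86, -0.51, -0.0], [-0.0, -0.0, 1.0]]]
1 [-0.3107  0.7264  0.2926  0.0562 -0.1383] 0.006159689932143525
-1 1 relrot [[[0.0, -1.0, 0.0], [1.0, 0.0, -0.0], [0.0, 0.0, 1.0]], [[0.57, 0.6, -0.56], [-0.75, 0.66, -0.06], [0.34, 0.46, 0.82]]]
-1 -1 relrot [[[0.35, -0.94, -0.0], [0.94, 0.35, -0.0], [0.0, 0.0, 1.0]], [[0.87, 0.18, -0.46], [-0.35, 0.87, -0.34], [0.34, 0.46, 0.82]]]
-1 [0.1217 0.6241 0.3659 0.099  0.1383] 0.006159689932143535
[0.33029900696388703, 0.4555127345266595, 2.340467810659823, -1.2187529117439417, 0.32171091936030866, 0.26863708132941444] [0.30415932118617184, 0.14765439169397018, 0.17590421616505167] [0.16763884077362756, 0.967813983775595, -0.07887973710891714, 0.17032703527659643]
```

```bash
cat > kin.py <<'E'
import numpy as np
from scipy.spatial.transform import Rotation as R
from scipy.optimize import least_squares
LO=np.array([-3.08,-.75,.22,-1.43,0,-2.85]);HI=np.array([3.08,2.2,2.44,4.57,2.65,2.85])
Rz=lambda a:R.from_euler('z',a).as_matrix(); Ry=lambda a:R.from_euler('y',a).as_matrix()
F=np.array([[0,-1,0],[1,0,0],[0,0,1.]])
def fk(q,p):
    b,d1,a2,a3,e,d6=p
    M=Rz(q[0]); P=M@np.array([0,b,d1]); M=M@Ry(q[1]); P=P+M@[0,0,a2]; M=M@Ry(q[2]); P=P+M@[e,0,a3]
    M=M@Rz(q[3])@Ry(q[4]); P=P+M@[0,0,d6]; return P,M@Rz(q[5])@F
E
python3 - <<'E'
from h import *; from kin import *
q1=np.array([1.0805011,.527514382,1.43270498,-2.1e-5,1.18141133,-.17850004]);P1=np.array([.191693,.59484794,.29223796])
q2=np.array([0.33029900696388703, 0.4555127345266595, 2.340467810659823, -1.2187529117439417, 0.32171091936030866, 0.26863708132941444]);P2=np.array([0.30415932118617184, 0.14765439169397018, 0.17590421616505167])
for e0 in (None,0):
  f=(lambda p:p) if e0 is None else (lambda p:[*p[:4],0,p[4]])
  r=least_squares(lambda p:np.r_[fk(q1,f(p))[0]-P1,fk(q2,f(p))[0]-P2],[.1,.2,.4,.4]+([0,.15] if e0 is None else [.15])); print(r.x.round(4),r.cost)
E
```

```text
[0.111  0.2742 0.588  0.3917 0.1141 0.2358] 4.2237937214398304e-19
[0.0912 0.0988 0.5255 0.3473 0.102 ] 0.002169001077667287
```

Call:
{"name": "send_rows", "arguments": {"deltas": "0 0 -20 0 9 0 1;30 0 -20 0 9 0 1;30 0 -20 0 5 0 1;30 20 -20 0 0 0 1"}}

```text
time: 3.95
position: [0.234, 0.1925, 0.2123]
tool_rot: [0.186, 0.977, -0.079, 0.067]
ft_force: [0.1, 0.4, -0.7]
grip_width: 0.0866
grip_force: 0.0
```

```bash
python3 - <<'E'
from h import *
o=robot.get_obs(); print(o['q'].tolist(),o['position'].tolist(),o['joint_velocities'].round(2))
E
```

```text
[0.4815222796642433, 0.3099994544474745, 2.2608215835684358, -0.3764046986893214, 0.5973714981732212, -0.39787224286380596] [0.233980079064282, 0.1925084575936415, 0.21225390836789804] [ 1.11 -0.24 -0.27  0.38  0.65  0.63]
```

```bash
cat >> kin.py <<'E'
OB=[([1.0805011,.527514382,1.43270498,-2.1e-5,1.18141133,-.17850004],[.191693,.59484794,.29223796]),
([0.330299,0.45551273,2.34046781,-1.21875291,0.32171092,0.26863708],[0.30415932,0.14765439,0.17590422]),
([0.48152228,0.30999945,2.26082158,-0.3764047,0.5973715,-0.39787224],[0.23398008,0.19250846,0.21225391])]
_r=least_squares(lambda p:np.concatenate([fk(q,p)[0]-P for q,P in OB]),[.11,.274,.588,.39,.11,.236]); PAR=_r.x
def ik(T,N,near=None,n=12,rng=np.random.default_rng(0)):
    best=None
    for k in range(n):
        x0=np.clip(near,LO+.01,HI-.01) if near is not None and k==0 else LO+(HI-LO)*(.2+.6*rng.random(6)); 
        if k or near is None: x0[0]=np.clip(np.arctan2(T[1],T[0]),-3,3)
        f=lambda q:(lambda a:np.r_[(a[0]-T)*5,R.from_matrix(a[1].T@N).as_rotvec()])(fk(q,PAR))
        r=least_squares(f,x0,bounds=(LO+.02,HI-.02))
        if best is None or r.cost<best.cost-1e-9: best=r
        if best.cost<1e-8: break
    return best.x,best.cost<1e-7,best.cost
E
python3 - <<'E'
from h import *; from kin import *
print(PAR.round(4),_r.cost if 0 else '')
print(max(np.linalg.norm(fk(q,PAR)[0]-P) for q,P in OB))
M={'A':([.4385,.1115,.027],-20.7),'B':([.4616,-.024,.027],-27),'C':([.4575,-.177,.027],-11)}
for k,(g,ph) in M.items():
  for dph in (0,90):
    for s in (1,-1):
      res=[]
      for th in (60,45,35,25,15,0,-15,-25,-35):
        ok=[]
        for back in (0,.08):
            q,o,c=ik(*pose(g,ph+dph,th,s,back)); ok.append('Y' if o else 'n')
        res.append(f"{th}:{''.join(ok)}")
      print(k,ph+dph,s,res)
E
```

```text
[0.111  0.2742 0.588  0.3917 0.1141 0.2358] 
1.0307287674395602e-08
A -20.7 1 ['60:Yn', '45:Yn', '35:YY', '25:YY', '15:nY', '0:YY', '-15:YY', '-25:YY', '-35:YY']
A -20.7 -1 ['60:Yn', '45:Yn', '35:YY', '25:YY', '15:nY', '0:YY', '-15:YY', '-25:YY', '-35:YY']
A 69.3 1 ['60:YY', '45:YY', '35:YY', '25:YY', '15:YY', '0:YY', '-15:YY', '-25:YY', '-35:YY']
A 69.3 -1 ['60:YY', '45:YY', '35:YY', '25:YY', '15:YY', '0:YY', '-15:YY', '-25:YY', '-35:YY']
B -27 1 ['60:nn', '45:nn', '35:Yn', '25:YY', '15:nY', '0:YY', '-15:YY', '-25:YY', '-35:YY']
B -27 -1 ['60:nn', '45:nn', '35:Yn', '25:YY', '15:nY', '0:YY', '-15:YY', '-25:YY', '-35:YY']
B 63 1 ['60:YY', '45:YY', '35:YY', '25:YY', '15:YY', '0:nn', '-15:YY', '-25:YY', '-35:YY']
B 63 -1 ['60:YY', '45:YY', '35:YY', '25:YY', '15:YY', '0:YY', '-15:YY', '-25:YY', '-35:YY']
C -11 1 ['60:nn', '45:nn', '35:Yn', '25:YY', '15:nY', '0:YY', '-15:YY', '-25:YY', '-35:YY']
C -11 -1 ['60:nn', '45:nn', '35:Yn', '25:YY', '15:YY', '0:YY', '-15:YY', '-25:YY', '-35:YY']
C 79 1 ['60:YY', '45:YY', '35:YY', '25:YY', '15:YY', '0:YY', '-15:nn', '-25:YY', '-35:YY']
C 79 -1 ['60:YY', '45:YY', '35:YY', '25:YY', '15:YY', '0:YY', '-15:YY', '-25:YY', '-35:YY']
```

```bash
cat >> kin.py <<'E'
def track(q,wps,verbose=True):
    """wps: list of (name,(T,N)); translate first linearly, then rotate; report margins"""
    P,M=fk(q,PAR)
    for name,(T,N) in wps:
        rv=R.from_matrix(M.T@N).as_rotvec(); seq=[(P+(T-P)*k/8,M) for k in range(1,9)]+([(T,M@R.from_rotvec(rv*k/12).as_matrix()) for k in range(1,13)] if np.linalg.norm(rv)>.01 else [])
        bad=None
        for i,(a,b) in enumerate(seq):
            f=lambda x:(lambda u:np.r_[(u[0]-a)*5,R.from_matrix(u[1].T@b).as_rotvec()])(fk(x,PAR))
            r=least_squares(f,np.clip(q,LO+.001,HI-.001),bounds=(LO,HI),xtol=1e-10,ftol=1e-12); 
            if r.cost>1e-6 and bad is None: bad=(i,round(r.cost,5))
            q=r.x
        print(name,'OK' if bad is None else 'BAD %s'%(bad,),np.degrees(q).round()); P,M=T,N
    return q
E
cat > sim.py <<'E'
from h import *; from kin import *
M={'A':([.4385,.1115,.027],-20.7),'B':([.4616,-.024,.027],-27),'C':([.4575,-.177,.027],-11)}
BAY={'far':[.584,.3224,.035],'right':[.515,.2472,.035],'left':[.509,.3913,.035]}
up=lambda g,h:[g[0],g[1],g[2]+h]
E
python3 - <<'E'
from sim import *
for fS,S in ((51,[.40,.50,.026]),(35,[.42,.52,.026])):
 for s in (1,-1):
  print('S',fS,'s',s)
  g,ph=M['A']; q0,ok,c=ik(*pose(up(g,.12),ph,0,s)); print(ok,np.degrees(q0).round())
  q=track(q0,[('preA',pose(g,ph,30,s,.08)),('A',pose(g,ph,30,s)),('liftA',pose(up(g,.15),ph,30,s)),('toS',pose(up(S,.15),fS,30,s)),('tip',pose(up(S,.15),fS,-60,s)),('S',pose(S,fS,-60,s)),('ret',pose(S,fS,-60,s,.12)),
   ('upS',pose(S,fS,45,s,.15)),('S2',pose(S,fS,45,s)),('lift',pose(up(S,.15),fS,45,s)),('roll',pose(up(S,.15),fS,45,-s)),('tobay',pose(up(BAY['far'],.15),2.4,45,-s)),('bay',pose(BAY['far'],2.4,45,-s)),('out',pose(BAY['far'],2.4,45,-s,.12))])
E
```

```text
S 51 s 1
True [  0.  26. 112.  -0.  42. -69.]
preA BAD (15, np.float64(8e-05)) [ 14.  32. 128. -82.  17.  25.]
A BAD (0, np.float64(0.0127)) [ 11.  42. 122. -82.  16.  23.]
liftA BAD (0, np.float64(0.0211)) [  9.  22. 127. -72.  15.   8.]
toS OK [  39.   30.  106.   23.   16. -123.]
tip OK [  44.   64.   40.   -9.  135. -100.]
S OK [ 44.  75.  39.  -7. 126. -98.]
ret BAD (6, np.float64(0.00071)) [  45.   80.   13.   -9.  144. -101.]
upS BAD (17, np.float64(0.00073)) [  38.   29.  121.   63.    2. -163.]
S2 BAD (0, np.float64(0.05093)) [  41.   46.  107.   65.    0. -163.]
lift BAD (0, np.float64(0.04987)) [  39.   30.  111.   65.    6. -163.]
roll BAD (0, np.float64(0.01136)) [ 37.  32. 116. 140.  16. -62.]
tobay OK [  26.   34.  108.  258.   17. -150.]
bay OK [  26.   51.  109.  218.   28. -107.]
out OK [  31.   39.  119.  228.   27. -113.]
S 51 s -1
True [  0.  26. 112.  -0.  42. 111.]
preA BAD (14, np.float64(0.00068)) [  8.  29. 128. -48.  10. 163.]
A BAD (0, np.float64(0.03016)) [  4.  40. 123. -51.   6. 163.]
liftA BAD (0, np.float64(0.03827)) [  8.  21. 125. -49.  15. 163.]
to
[... 1484 characters left out ...]
loat64(0.03016)) [  4.  40. 123. -51.   6. 163.]
liftA BAD (0, np.float64(0.03827)) [  8.  21. 125. -49.  15. 163.]
toS BAD (0, np.float64(0.00373)) [ 43.  32. 101. -14.  18. 110.]
tip OK [ 40.  67.  34.   6. 139.  97.]
S OK [ 40.  77.  33.   5. 130.  96.]
ret BAD (4, np.float64(0.00012)) [ 39.  80.  13.   8. 142.  98.]
upS BAD (0, np.float64(0.0002)) [ 44.  31. 117. -66.   3. 163.]
S2 BAD (0, np.float64(0.03754)) [ 42.  47. 103. -67.   2. 163.]
lift BAD (0, np.float64(0.03747)) [ 43.  32. 107. -67.   5. 163.]
roll BAD (0, np.float64(0.00598)) [ 42.  32. 108. 112.   0. 163.]
tobay OK [ 26.  34. 108. 258.  17.  30.]
bay OK [ 26.  51. 109. 218.  28.  73.]
out OK [ 31.  39. 119. 228.  27.  67.]
```

```bash
cat >> sim.py <<'E'
def flow(k,bay,s,psi,S,hb,q0=None,phb=92.4):
  g,ph=M[k]; sv=s
  if q0 is None: q0,ok,c=ik(*pose(up(g,.12),ph,0,s),near=np.radians([0,26,112,0,42,-69*s])); print(ok,np.degrees(q0).round())
  W=[('A',pose(up(g,.010),ph,0,s)),('liftA',pose(up(g,.2),ph,0,s)),('toS',pose(up(S,.14),psi,0,s)),('S',pose(up(S,.012),psi,0,s)),('up',pose(up(S,.1),psi,0,s)),
   ('t+',pose(S,psi,45,s,.08)),('pick1',pose(S,psi,45,s)),('lift',pose(up(S,.1),psi,45,s)),('t-',pose(up(S,.1),psi,-45,s)),('S side',pose(S,psi,-45,s)),('ret',pose(S,psi,-45,s,.1)),
   ('upv',pose(up(S,.1),psi,0,s)),('t+',pose(S,psi,45,s,.08)),('pick2',pose(S,psi,45,s)),('lift',pose(up(S,.13),psi,45,s)),('t-',pose(up(S,.13),psi,-45,s))]
  B=BAY[bay]; W+=[('tobay',pose(up(B,.15),phb,-45,s)),('bay',pose(B,phb,-45,s)),('out',pose(B,phb,-45,s,.1))]
  return track(q0,W)
E
python3 - <<'E'
from sim import *
S=[.42,.52,.027]
for psi in (95,115):
  for s in (1,-1):
    print('psi',psi,s); flow('A','right',s,psi,S,0)
E
```

```text
psi 95 1
True [  0.  26. 112.  -0.  42. -69.]
A OK [  0.  40. 115.   0.  25. -69.]
liftA OK [  0.  18. 107.   0.  55. -69.]
toS OK [  42.   38.   79.   -0.   63. -143.]
S OK [  42.   48.   83.   -0.   49. -143.]
up OK [  42.   41.   81.   -0.   58. -143.]
t+ BAD (10, np.float64(0.00053)) [  30.   40.   98.   28.   34. -163.]
pick1 BAD (0, np.float64(0.13951)) [  35.   47.   94.   30.   31. -163.]
lift BAD (0, np.float64(0.12591)) [  33.   38.   94.   32.   38. -163.]
t- BAD (0, np.float64(0.09201)) [  53.   58.   54.  -29.  103. -129.]
S side OK [  53.   65.   54.  -28.   96. -126.]
ret OK [  56.   65.   41.  -28.  109. -130.]
upv OK [  42.   41.   81.   -0.   58. -143.]
t+ BAD (10, np.float64(0.00053)) [  30.   40.   98.   28.   34. -163.]
pick2 BAD (0, np.float64(0.13951)) [  35.   47.   94.   30.   31. -163.]
lift BAD (0, np.float64(0.12466)) [  33.   35.   94.   33.   41. -163.]
t- BAD (0, np.float64(0.08201)) [  53.   56.   54.  -29.  105. -130.]
tobay OK [  32.   44.   80.  -38.   84. -137.]
bay OK [  32.   56.   81.  -40.   74. -128.]
out OK [  37.   53.   74.  -36.   85. -132
[... 2029 characters left out ...]
   0.  25. 111.]
liftA OK [  0.  18. 107.   0.  55. 111.]
toS OK [42. 38. 79.  0. 63. 17.]
S OK [42. 48. 83. -0. 49. 17.]
up OK [42. 41. 81.  0. 58. 17.]
t+ OK [ 18.  48.  94.  54.  60. -45.]
pick1 OK [ 23.  54.  92.  60.  55. -48.]
lift OK [ 23.  45.  92.  55.  60. -38.]
t- OK [ 56.  55.  63. -37.  90.  41.]
S side OK [ 56.  62.  64. -37.  84.  46.]
ret OK [ 61.  60.  54. -35.  95.  42.]
upv OK [42. 41. 81. -0. 58. 17.]
t+ OK [ 18.  48.  94.  54.  60. -45.]
pick2 OK [ 23.  54.  92.  60.  55. -48.]
lift OK [ 23.  42.  92.  53.  62. -35.]
t- OK [ 56.  53.  63. -37.  92.  40.]
tobay OK [ 32.  44.  80. -38.  84.  43.]
bay OK [ 32.  56.  81. -40.  74.  52.]
out OK [ 37.  53.  74. -36.  85.  48.]
```

```bash
python3 - <<'E'
from sim import *
g=[.4385,.1112,.032]; S=[.42,.52,.034]
o=robot.get_obs()
w=[pose(up(g,.1),-20,0,1),pose(g,-20,0,1),pose(up(g,.15),-20,0,1),pose(up(S,.15),92.4,0,-1),pose(S,92.4,0,-1)]
plan(*w); track(o['q'],[(str(i),x) for i,x in enumerate(w)])
E
```

```text
t 3.95 P [0.234  0.1925 0.2123] q [ 28.  18. 130. -22.  34. -23.] w 0.0866
shift(cur) [-212.5    5.7   64. ] | 222  rot [-7.6  9.2 -1.6] | 12.0  shift(after rot) [-220.    -6.5   29.3]
shift(cur) [  0.   0. 100.] | 100  rot [0. 0. 0.] | 0.0  shift(after rot) [  0.   0. 100.]
shift(cur) [   0.    0. -150.] | 150  rot [0. 0. 0.] | 0.0  shift(after rot) [   0.    0. -150.]
shift(cur) [157.2 377.8  -2. ] | 409  rot [ 0.   0.  67.6] | 67.6  shift(after rot) [409.2  -1.4  -2. ]
shift(cur) [  0.   0. 150.] | 150  rot [0. 0. 0.] | 0.0  shift(after rot) [  0.   0. 150.]
0 OK [  0.  28. 112.  -0.  40. -70.]
1 OK [  0.  40. 115.   0.  24. -70.]
2 OK [  0.  23. 110.   0.  48. -70.]
3 OK [42. 37. 78. -0. 64. 39.]
4 OK [42. 48. 83. -0. 49. 39.]
```

Call:
{"name": "send_rows", "arguments": {"deltas": "0 0 0 -3.8 4.6 -0.8 1;0 0 0 -3.8 4.6 -0.8 1;-44 -1.3 5.8 0 0 0 1;-44 -1.3 5.8 0 0 0 1;-44 -1.3 5.8 0 0 0 1;-44 -1.3 5.8 0 0 0 1;-44 -1.3 5.9 0 0 0 1;0 0 0 0 0 0 1;0 0 0 0 0 0 1"}}

```text
time: 5.08
position: [0.4381, 0.1118, 0.183]
tool_rot: [0.171, 0.985, -0.001, -0.0]
ft_force: [-0.4, 0.7, -0.5]
grip_width: 0.087
grip_force: 0.0
```

```bash
python3 - <<'E'
from sim import *
plan(pose([.4385,.1112,.032],-20,0,1))
E
```

```text
t 5.08 P [0.4381 0.1118 0.183 ] q [  0.  28. 112.  -0.  40. -70.] w 0.087
shift(cur) [ -0.6  -0.2 100. ] | 100  rot [-0.1  0.   0.3] | 0.3  shift(after rot) [ -0.6  -0.4 100. ]
```

Precise. Next: descend, grip, lift, carry to S, set down.

Call:
{"name": "send_rows", "arguments": {"deltas": "0 0 40 0 0 0 1;0 0 40 0 0 0 1;0 0 20 0 0 0 1;0 0 0 0 0 0 1;0 0 0 0 0 0 0.3;0 0 0 0 0 0 0.3;0 0 0 0 0 0 0.3;0 0 0 0 0 0 0.3", "newtons": 25}}

```text
time: 6.08
position: [0.4391, 0.1116, 0.0837]
tool_rot: [0.171, 0.985, -0.002, 0.001]
ft_force: [-0.9, -0.2, 0.1]
grip_width: 0.0547
grip_force: 0.0
```

Call:
{"name": "send_rows", "arguments": {"deltas": "0 0 0 0 0 0 0.3;0 0 0 0 0 0 0.3;0 0 -50 0 0 0 0.3;0 0 -50 0 0 0 0.3;0 0 -50 0 0 0 0.3;15.7 37.8 0 0 0 0 0.3;31.4 75.6 0 0 0 0 0.3"}}

```text
out of range; nothing moved
```

Call:
{"name": "send_rows", "arguments": {"deltas": "0 0 0 0 0 0 0.3;0 0 0 0 0 0 0.3;0 0 -50 0 0 0 0.3;0 0 -50 0 0 0 0.3;0 0 -50 0 0 0 0.3;15.7 37.8 0 0 0 0 0.3;15.7 37.8 0 0 0 0 0.3"}}

```text
time: 6.95
position: [0.4348, 0.1945, 0.2337]
tool_rot: [0.172, 0.985, -0.001, 0.002]
ft_force: [-0.1, 0.7, -0.7]
grip_width: 0.05
grip_force: 25.0
```

Call:
{"name": "send_rows", "arguments": {"deltas": "15.7 37.8 0 0 0 0 0.3;15.7 37.8 0 0 0 0 0.3;15.7 37.8 0 0 0 0 0.3;15.7 37.8 0 0 0 0 0.3;15.7 37.8 0 0 0 0 0.3;15.7 37.8 0 0 0 0 0.3;15.7 37.8 0 0 0 0 0.3;15.7 37.8 0 0 0 0 0.3;0 0 0 0 0 8.5 0.3;0 0 0 0 0 8.5 0.3"}}

```text
time: 8.2
position: [0.4173, 0.5212, 0.2304]
tool_rot: [0.316, 0.949, -0.003, 0.0]
ft_force: [-0.7, 0.4, -1.1]
grip_width: 0.0503
grip_force: 25.0
```

Call:
{"name": "send_rows", "arguments": {"deltas": "0 0 0 0 0 8.5 0.3;0 0 0 0 0 8.5 0.3;0 0 0 0 0 8.5 0.3;0 0 0 0 0 8.5 0.3;0 0 0 0 0 8.5 0.3;0 0 0 0 0 8.1 0.3;0 0 0 0 0 0 0.3;0 0 0 0 0 0 0.3"}}

```text
time: 9.2
position: [0.4179, 0.5207, 0.2312]
tool_rot: [0.689, 0.724, -0.001, 0.002]
ft_force: [0.3, -0.7, -0.4]
grip_width: 0.05
grip_force: 25.0
```

```bash
python3 - <<'E'
from sim import *
c=cam('side'); W=cloud(c); [print(m) for m in moulds(c,W)]
S=[.42,.52,.032]; S0=[.42,.52,.027]
w=[pose(S,92.4,0,-1),pose(up(S0,.10),92.4,0,-1),pose(S0,92.4,45,-1,.08),pose(S0,92.4,45,-1,0),pose(up(S0,.1),92.4,45,-1),pose(up(S0,.1),92.4,-45,-1),pose(S0,92.4,-45,-1)]
plan(*w)
E
```

```text
(array([0.9649, 0.335 , 0.1713]), np.float64(0.1742), 126, (array([964.7, 334.5]), array([34.8, 28.6]), 55.1), [[0.951, 0.318, 0.152], [0.981, 0.349, 0.178]])
(array([0.4171, 0.5378, 0.2086]), np.float64(0.2028), 399, (array([417.6, 531.1]), array([50.8, 46. ]), 2.1), [[0.393, 0.51, 0.151], [0.441, 0.553, 0.25]])
(array([0.7726, 0.4765, 0.0137]), np.float64(0.0163), 81, (array([773.4, 475.3]), array([12.2, 42.4]), 9.3), [[0.765, 0.45, -0.001], [0.788, 0.495, 0.018]])
t 9.25 P [0.418  0.5207 0.2314] q [42. 37. 79. -0. 64. 39.] w 0.0503
shift(cur) [ -0.2   2.  148.4] | 148  rot [0.  0.2 0.4] | 0.5  shift(after rot) [ -0.8   2.  148.4]
shift(cur) [  0.   0. -95.] | 95  rot [0. 0. 0.] | 0.0  shift(after rot) [  0.   0. -95.]
shift(cur) [-92.6  -0.   58.4] | 109  rot [-0. 45.  0.] | 45.0  shift(after rot) [-106.8   -0.   -24.2]
shift(cur) [ 0.  0. 80.] | 80  rot [0. 0. 0.] | 0.0  shift(after rot) [ 0.  0. 80.]
shift(cur) [ 70.7   0.  -70.7] | 100  rot [0. 0. 0.] | 0.0  shift(after rot) [ 70.7   0.  -70.7]
shift(cur) [51.  0. 51.] | 72  rot [ -0. -90.  -0.] | 90.0  shift(after rot) [ 51.   0. -51.]
shift(cur) [70.7  0.  70.7] | 100  rot [0. 0. 0.] | 0.0  shift(after rot) [70.7  0.  70.7]
```

Call:
{"name": "send_rows", "arguments": {"deltas": "0 2 40 0 0 0.4 0.3;0 0 40 0 0 0 0.3;0 0 40 0 0 0 0.3;0 0 20 0 0 0 0.3;0 0 7 0 0 0 0.3;0 0 0 0 0 0 0.3;0 0 0 0 0 0 1;0 0 0 0 0 0 1;0 0 0 0 0 0 1;0 0 -25 0 0 0 1"}}

```text
time: 10.5
position: [0.4192, 0.5195, 0.1083]
tool_rot: [0.693, 0.721, -0.003, 0.001]
ft_force: [0.2, -0.8, -0.7]
grip_width: 0.0813
grip_force: 0.0
```

Call:
{"name": "send_rows", "arguments": {"deltas": "0 0 -35 0 0 0 1;0 0 -35 0 0 0 1;0 0 0 0 9 0 1;0 0 0 0 9 0 1;0 0 0 0 9 0 1;0 0 0 0 9 0 1;0 0 0 0 9 0 1;-36 0 -8 0 0 0 1;-36 0 -8 0 0 0 1;-35 0 -8 0 0 0 1"}}

```text
time: 11.75
position: [0.4231, 0.4256, 0.1239]
tool_rot: [0.644, 0.673, 0.251, -0.265]
ft_force: [1.3, -0.5, -0.5]
grip_width: 0.0871
grip_force: 0.0
```

Call:
{"name": "send_rows", "arguments": {"deltas": "0 0 0 0 0 0 1;0 0 0 0 0 0 1"}}

```text
time: 12.0
position: [0.4234, 0.427, 0.1246]
tool_rot: [0.644, 0.672, 0.251, -0.265]
ft_force: [0.4, -0.0, 1.0]
grip_width: 0.0869
grip_force: 0.0
```

```bash
python3 - <<'E'
from sim import *
c=cam('side'); W=cloud(c); [print(m) for m in moulds(c,W)]; save(c,'s1')
S0=[.42,.52,.027]
plan(pose(S0,92.4,45,-1,0))
E
```

```text
(array([0.9647, 0.3349, 0.1715]), np.float64(0.1744), 126, (array([965.9, 333.6]), array([35.3, 29. ]), 47.5), [[0.951, 0.317, 0.153], [0.981, 0.349, 0.178]])
(array([0.7724, 0.4766, 0.0139]), np.float64(0.0166), 76, (array([773.3, 473.5]), array([12.9, 42.8]), 9.8), [[0.765, 0.452, -0.0], [0.787, 0.495, 0.018]])
(array([0.4255, 0.5011, 0.0536]), np.float64(0.0547), 114, (array([423.3, 500.6]), array([49.2, 10.8]), 5.2), [[0.4, 0.464, -0.002], [0.448, 0.507, 0.056]])
t 12.05 P [0.4232 0.4274 0.1248] q [ 19.  44. 108.  75.  43. -47.] w 0.0869
shift(cur) [-0.6  1.1 83.8] | 84  rot [-0.3  2.1  0. ] | 2.1  shift(after rot) [-3.6  0.7 83.7]
```

View pics/s1.png

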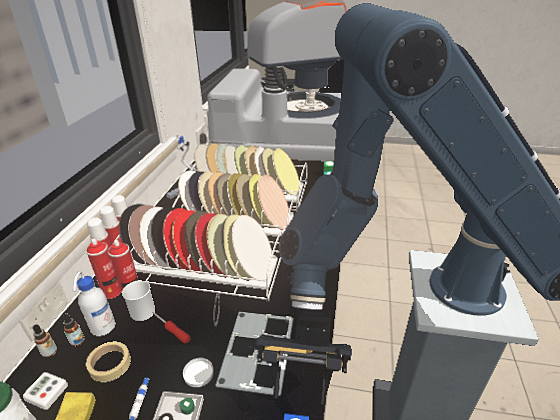

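```bash
python3 - <<'E'
from sim import *
c=cam('top'); W=cloud(c)
[print(m) for m in moulds(c,W)]
E
```

```text
(array([0.9652, 0.3265, 0.1757]), np.float64(0.1778), 42, (array([964.7, 326.1]), array([28.9, 32.8]), 31.3), [[0.951, 0.313, 0.156], [0.988, 0.345, 0.185]])
(array([ 0.4569, -0.1768,  0.0536]), np.float64(0.0559), 162, (array([ 457. , -177.5]), array([50. , 49.7]), 80.9), [[0.43, -0.212, -0.006], [0.498, -0.15, 0.061]])
(array([ 0.4622, -0.0233,  0.0538]), np.float64(0.0562), 158, (array([461.7, -24.1]), array([48.9, 50. ]), 62.9), [[0.431, -0.057, -0.006], [0.499, 0.008, 0.06]])
```

Call:
{"name": "send_rows", "arguments": {"deltas": "-3.6 0.7 24 0 2.1 0 1;0 0 30 0 0 0 1;0 0 30 0 0 0 1;0 0 0 0 0 0 1;0 0 0 0 0 0 0.3;0 0 0 0 0 0 0.3;0 0 0 0 0 0 0.3;0 0 0 0 0 0 0.3;0 0 0 0 0 0 0.3;0 0 0 0 0 0 0.3"}}

```text
time: 13.35
position: [0.4211, 0.4823, 0.0619]
tool_rot: [0.639, 0.667, 0.263, -0.278]
ft_force: [0.7, -1.1, 3.2]
grip_width: 0.0495
grip_force: 25.0
```

```bash
python3 - <<'E'
from sim import *
S0=[.42,.52,.027]
plan(pose(up(S0,.1),92.4,45,-1),pose(up(S0,.1),92.4,-45,-1),pose(S0,92.4,-45,-1))
E
```

```text
t 13.35 P [0.4211 0.4823 0.0619] q [ 24.  52. 104.  86.  41. -55.] w 0.0495
shift(cur) [ 72.6   0.1 -70.5] | 101  rot [-0.3  0.1 -0.1] | 0.3  shift(after rot) [ 72.7   0.5 -70.4]
shift(cur) [51.  0. 51.] | 72  rot [ -0. -90.  -0.] | 90.0  shift(after rot) [ 51.   0. -51.]
shift(cur) [70.7  0.  70.7] | 100  rot [0. 0. 0.] | 0.0  shift(after rot) [70.7  0.  70.7]
```

Call:
{"name": "send_rows", "arguments": {"deltas": "36.5 0 -35 0 0 0 0.3;36 0 -35 0 0 0 0.3;0 0 0 0 -9 0 0.3;0 0 0 0 -9 0 0.3;0 0 0 0 -9 0 0.3;0 0 0 0 -9 0 0.3;0 0 0 0 -9 0 0.3;0 0 0 0 -9 0 0.3;0 0 0 0 -9 0 0.3;0 0 0 0 -9 0 0.3"}}

```text
time: 14.6
position: [0.419, 0.4847, 0.1615]
tool_rot: [0.672, 0.708, -0.153, 0.153]
ft_force: [-0.4, -0.5, -2.9]
grip_width: 0.0501
grip_force: 25.0
```

Call:
{"name": "send_rows", "arguments": {"deltas": "0 0 0 0 -9 0 0.3;0 0 0 0 -9 0 0.3;30 0 0 0 0 0 0.3;30 0 0 0 0 0 0.3;0 0 0 0 0 0 0.3;0 0 0 0 0 0 0.3"}}

```text
time: 15.35
position: [0.4166, 0.528, 0.1208]
tool_rot: [0.64, 0.676, -0.256, 0.26]
ft_force: [0.3, -0.3, -1.5]
grip_width: 0.0498
grip_force: 25.0
```

```bash
python3 - <<'E'
from sim import *
S0=[.42,.52,.027]; G=[.42,.508,.026]
plan(pose(S0,92.4,-45,-1),pose(S0,92.4,-45,-1,.08),pose(G,92.4,45,-1,.09),pose(G,92.4,45,-1))
E
```

```text
t 15.35 P [0.4166 0.528  0.1208] q [ 51.  59.  60. -27.  96.  54.] w 0.0498
shift(cur) [59.6  4.  23.4] | 64  rot [-0.2 -2.2  0.8] | 2.4  shift(after rot) [60.5  3.  21.1]
shift(cur) [ -0.   0. -80.] | 80  rot [0. 0. 0.] | 0.0  shift(after rot) [ -0.   0. -80.]
shift(cur) [-148.8   -0.5  140.2] | 204  rot [ 0. 90.  0.] | 90.0  shift(after rot) [-140.2   -0.5 -148.8]
shift(cur) [-0.  0. 90.] | 90  rot [0. 0. 0.] | 0.0  shift(after rot) [-0.  0. 90.]
```

Call:
{"name": "send_rows", "arguments": {"deltas": "0 0 0 -0.2 -2.2 0.8 0.3;20 1 7 0 0 0 0.3;20 1 7 0 0 0 0.3;14 1 5 0 0 0 0.3;6.5 0 2.1 0 0 0 0.3;0 0 0 0 0 0 0.3;0 0 0 0 0 0 0.3;0 0 0 0 0 0 0.3"}}

```text
time: 16.35
position: [0.4186, 0.5566, 0.0635]
tool_rot: [0.64, 0.667, -0.264, 0.276]
ft_force: [-0.9, -0.7, 2.5]
grip_width: 0.0496
grip_force: 25.0
```

```bash
python3 - <<'E'
from sim import *
S0=[.42,.52,.027]; G=[.42,.508,.026]
plan(pose(S0,92.4,-45,-1),pose(S0,92.4,-45,-1,.08),pose(G,92.4,45,-1,.09),pose(G,92.4,45,-1)); print(robot.get_obs()['ft_force'])
E
```

```text
t 16.35 P [0.4186 0.5566 0.0635] q [ 53.  66.  53. -27.  98.  56.] w 0.0496
shift(cur) [-0.1 -0.2  0.7] | 1  rot [ 0.  -0.1 -0. ] | 0.1  shift(after rot) [-0.1 -0.2  0.7]
shift(cur) [ -0.   0. -80.] | 80  rot [0. 0. 0.] | 0.0  shift(after rot) [ -0.   0. -80.]
shift(cur) [-148.8   -0.5  140.2] | 204  rot [ 0. 90.  0.] | 90.0  shift(after rot) [-140.2   -0.5 -148.8]
shift(cur) [-0.  0. 90.] | 90  rot [0. 0. 0.] | 0.0  shift(after rot) [-0.  0. 90.]
[-0.85222635 -0.68310265  2.46185206]
```

Call:
{"name": "send_rows", "arguments": {"deltas": "0 0 0 0 0 0 1;0 0 0 0 0 0 1;0 0 0 0 0 0 1;0 0 -30 0 0 0 1;0 0 -50 0 0 0 1;-35 0 -35 0 0 0 1;-35 0 -35 0 0 0 1;0 0 0 0 9 0 1;0 0 0 0 9 0 1;0 0 0 0 9 0 1"}}

```text
time: 17.6
position: [0.4161, 0.6134, 0.2194]
tool_rot: [0.684, 0.713, -0.105, 0.111]
ft_force: [0.2, -0.2, -0.2]
grip_width: 0.0871
grip_force: 0.0
```

Call:
{"name": "send_rows", "arguments": {"deltas": "0 0 0 0 9 0 1;0 0 0 0 9 0 1;0 0 0 0 9 0 1;0 0 0 0 9 0 1;0 0 0 0 9 0 1;0 0 0 0 9 0 1;0 0 0 0 9 0 1;-42 0 -16 0 0 0 1;-42 0 -16 0 0 0 1;-42 0 -16 0 0 0 1"}}

```text
time: 18.85
position: [0.421, 0.4883, 0.1654]
tool_rot: [0.641, 0.67, 0.258, -0.271]
ft_force: [1.1, -1.0, -0.1]
grip_width: 0.0866
grip_force: 0.0
```

Call:
{"name": "send_rows", "arguments": {"deltas": "-42 0 -16 0 0 0 1;-42 0 -15 0 0 0 1;0 0 0 0 0 0 1;0 0 0 0 0 0 1"}}

```text
time: 19.35
position: [0.4251, 0.4079, 0.1299]
tool_rot: [0.641, 0.67, 0.259, -0.271]
ft_force: [-0.2, -0.8, -0.2]
grip_width: 0.0866
grip_force: 0.0
```

```bash
python3 - <<'E'
from sim import *
G=[.42,.508,.026]
plan(pose(G,92.4,45,-1,.05),pose(G,92.4,45,-1))
c=cam('top'); W=cloud(c); save(c,'t1')
[print(m) for m in moulds(c,W)]
im=cv2.resize(c['image'][200:320,60:260],(800,480),interpolation=3); cv2.imwrite('pics/t1c.png',im[...,::-1])
E
```

```text
t 19.35 P [0.4251 0.4079 0.1299] q [ 17.  44. 109.  75.  44. -50.] w 0.0866
shift(cur) [-1.9 -0.7 43.4] | 43  rot [-0.2  1.   0.1] | 1.0  shift(after rot) [-2.6 -0.9 43.3]
shift(cur) [ 0. -0. 50.] | 50  rot [0. 0. 0.] | 0.0  shift(after rot) [ 0. -0. 50.]
(array([0.967 , 0.3286, 0.1742]), np.float64(0.1762), 49, (array([967.2, 328.7]), array([24.3, 34. ]), 37.9), [[0.953, 0.313, 0.154], [0.988, 0.345, 0.183]])
(array([ 0.4578, -0.1772,  0.0537]), np.float64(0.0561), 158, (array([ 457.5, -176.8]), array([49.8, 49.9]), 78.7), [[0.43, -0.212, -0.007], [0.496, -0.15, 0.06]])
(array([ 0.4613, -0.0237,  0.0542]), np.float64(0.0562), 149, (array([461.8, -23.9]), array([49.7, 50.6]), 62.5), [[0.431, -0.057, -0.007], [0.502, 0.007, 0.061]])
(array([0.405, 0.54 , 0.198]), np.float64(0.055), 47, (array([369.9, 483.3]), array([277.3,  40.6]), 58.5), [[0.307, 0.366, -0.004], [0.463, 0.613, 0.744]])
```

View pics/t1c.png

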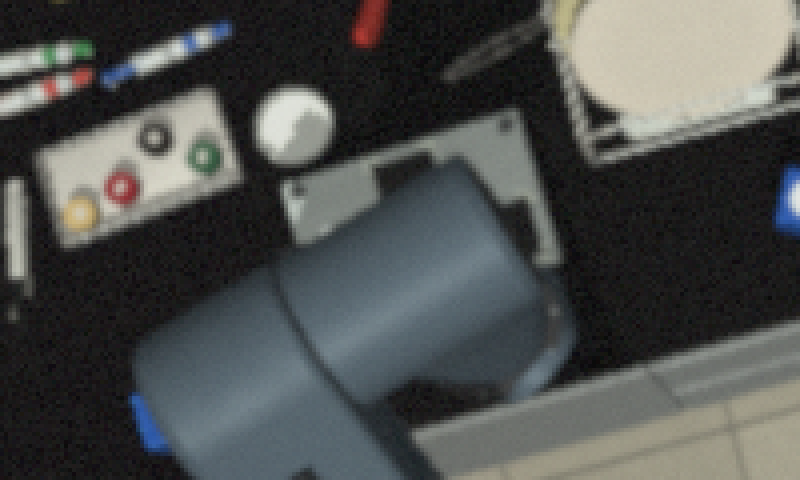

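Call:
{"name": "send_rows", "arguments": {"deltas": "-2.6 -0.9 33.3 0 1 0 1;0 0 35 0 0 0 1;0 0 25 0 0 0 1;0 0 0 0 0 0 1;0 0 0 0 0 0 0.3;0 0 0 0 0 0 0.3;0 0 0 0 0 0 0.3;0 0 0 0 0 0 0.3;0 0 0 0 0 0 0.3;0 0 0 0 0 0 0.3"}}

```text
time: 20.65
position: [0.4206, 0.471, 0.0614]
tool_rot: [0.639, 0.667, 0.264, -0.277]
ft_force: [-0.2, 0.4, -0.1]
grip_width: 0.0351
grip_force: 0.0
```

```bash
python3 - <<'E'
from sim import *
o=robot.get_obs(); G=o['position']+.051*R.from_quat(o['tool_rot']).as_matrix()[:,2]; print('G',G,o['grip_force'])
B=[.515,.2472,.049]
plan(pose(up(G,.16),92.4,45,-1),pose(up(G,.16),92.4,-45,-1),pose(up(B,.1),92.4,-45,-1),pose(B,92.4,-45,-1))
E
```

```text
G [0.41888039 0.50700334 0.02528526] 0.0
t 20.65 P [0.4206 0.471  0.0614] q [ 23.  52. 105.  86.  42. -56.] w 0.0351
shift(cur) [ 113.1   -0.6 -113.2] | 160  rot [-0.2  0.   0. ] | 0.2  shift(after rot) [ 113.1   -0.2 -113.1]
shift(cur) [51.  0. 51.] | 72  rot [ -0. -90.  -0.] | 90.0  shift(after rot) [ 51.   0. -51.]
shift(cur) [-160.7   85.2  212.1] | 279  rot [0. 0. 0.] | 0.0  shift(after rot) [-160.7   85.2  212.1]
shift(cur) [70.7  0.  70.7] | 100  rot [0. 0. 0.] | 0.0  shift(after rot) [70.7  0.  70.7]
```

The grip closed to 35 mm with no force, so the mould isn't where I expected. I'll open, back off and look.

Call:
{"name": "send_rows", "arguments": {"deltas": "0 0 0 0 0 0 1;0 0 0 0 0 0 1;0 0 0 0 0 0 1;0 0 -40 0 0 0 1;0 0 -40 0 0 0 1;35 0 -35 0 0 0 1;35 0 -35 0 0 0 1;0 -60 0 0 0 0 1;0 -60 0 0 0 0 1;0 0 0 0 0 0 1"}}

```text
time: 21.9
position: [0.297, 0.4081, 0.2171]
tool_rot: [0.639, 0.668, 0.26, -0.279]
ft_force: [0.8, 0.4, -0.6]
grip_width: 0.0866
grip_force: 0.0
```

```bash
python3 - <<'E'
from sim import *
plan()
for n in ('top','side'):
    c=cam(n); W=cloud(c)
    b=(W[...,2]>.015)&(W[...,2]<.07)&(W[...,1]>.43)&(W[...,1]<.7)&(W[...,0]>.3)&(W[...,0]<.55)
    t=W[b]; print(n,len(t),fit(t) if len(t)>10 else '',np.percentile(t,[2,50,98],0).round(3) if len(t) else '')
    tt=t[t[:,2]>.042]; print(fit(tt) if len(tt)>10 else '')
    if n=='top': cv2.imwrite('pics/t2.png',cv2.resize(c['image'][240:340,60:200],(800,571),interpolation=3)[...,::-1])
E
```

```text
t 21.9 P [0.297  0.4081 0.2171] q [ 22.  30. 122.  79.  43. -49.] w 0.0866
top 256 (array([468.9, 505. ]), array([ 66.3, 207.9]), 29.0) [[0.41  0.539 0.021]
 [0.433 0.566 0.048]
 [0.461 0.594 0.058]]
(array([435.2, 566. ]), array([51.8, 58.2]), 4.0)
side 0
```

View pics/t2.png

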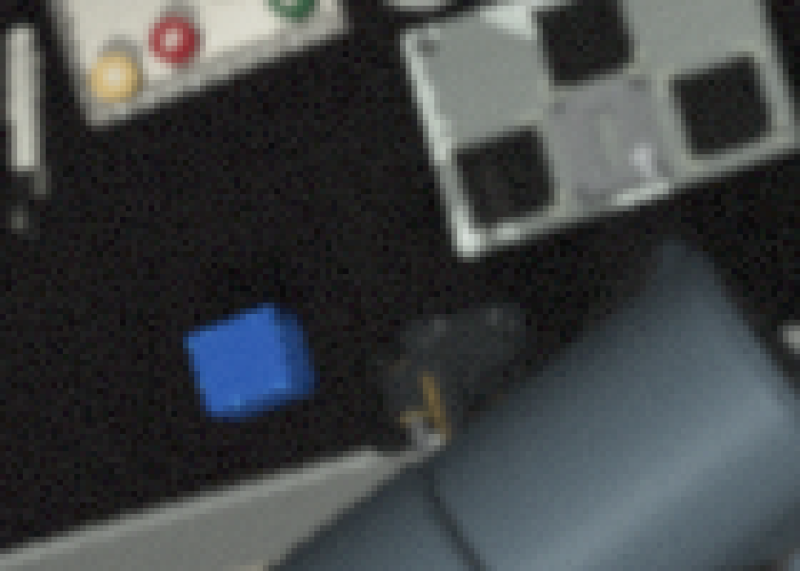

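```bash
python3 - <<'E'
from sim import *
ts=[]
for k in range(3):
    c=cam('top'); W=cloud(c)
    m=(abs(W[...,0]-.436)<.05)&(abs(W[...,1]-.566)<.055)&(W[...,2]>.008)&(W[...,2]<.07); ts.append(W[m])
t=np.vstack(ts); top=t[t[:,2]>.044]; print('top',fit(top),top.mean(0),np.percentile(top,[1,99],0).round(4))
for lo,hi in((.008,.016),(.016,.024),(.024,.032),(.032,.04)):
    s=t[(t[:,2]>lo)&(t[:,2]<hi)&(abs(t[:,0]-.436)<.02)]; print(lo,len(s),np.percentile(s[:,1],[10,50,90]).round(4) if len(s) else '')
b=blue(c); 
for x in (.42,.436,.45):
  uv=proj(c,[[x,y,z] for y,z in((.57,.05),(.555,.05),(.545,.05),(.54,.04),(.54,.03),(.54,.02),(.54,.01))]).round().astype(int); print([c['image'][v,u].tolist() for u,v in uv])
E
```

```text
top (array([435.2, 566. ]), array([52.5, 57.9]), 7.8) [0.43536792 0.56640733 0.04985692] [[0.4098 0.5386 0.0443]
 [0.4613 0.5935 0.0606]]
0.008 22 [0.52   0.5431 0.615 ]
0.016 0 
0.024 0 
0.032 20 [0.5462 0.5719 0.587 ]
[[56, 98, 178], [52, 95, 176], [55, 98, 178], [38, 68, 123], [37, 64, 116], [39, 63, 113], [31, 57, 107]]
[[49, 95, 176], [50, 92, 175], [49, 93, 175], [37, 70, 128], [31, 62, 115], [31, 62, 115], [33, 58, 108]]
[[48, 93, 173], [51, 95, 175], [51, 95, 169], [34, 68, 122], [25, 57, 111], [35, 60, 103], [34, 56, 96]]
```

```bash
python3 - <<'E'
from sim import *
G=[.4366,.5535,.026]; B=[.515,.2472,.049]
w=[pose(G,96,45,-1,.08),pose(G,96,45,-1),pose(up(G,.14),96,45,-1),pose(up(G,.14),92.4,-45,-1),pose(up(B,.1),92.4,-45,-1),pose(B,92.4,-45,-1)]
plan(*w); track(robot.get_obs()['q'],[(str(i),x) for i,x in enumerate(w)])
E
```

```text
t 22.15 P [0.3055 0.4096 0.2173] q [ 22.  30. 122.  79.  43. -49.] w 0.087
shift(cur) [-37.6 142.9 102. ] | 180  rot [ 2.5 -0.  -2.5] | 3.5  shift(after rot) [-43.8 145.4  95.8]
shift(cur) [-0.  0. 80.] | 80  rot [0. 0. 0.] | 0.0  shift(after rot) [-0.  0. 80.]
shift(cur) [ 99.   0. -99.] | 140  rot [0. 0. 0.] | 0.0  shift(after rot) [ 99.   0. -99.]
shift(cur) [50.9  2.3 50.9] | 72  rot [  0. -90.   4.] | 90.1  shift(after rot) [ 50.9  -2.3 -50.9]
shift(cur) [-206.7   65.5  230.7] | 317  rot [0. 0. 0.] | 0.0  shift(after rot) [-206.7   65.5  230.7]
shift(cur) [70.7  0.  70.7] | 100  rot [0. 0. 0.] | 0.0  shift(after rot) [70.7  0.  70.7]
0 OK [ 21.  47. 101.  72.  46. -44.]
1 OK [ 26.  53.  97.  78.  43. -47.]
2 OK [ 26.  39.  96.  64.  47. -27.]
3 OK [ 53.  60.  44. -29. 112.  49.]
4 OK [ 32.  46.  81. -38.  81.  46.]
5 OK [ 32.  55.  82. -40.  74.  51.]
```

Call:
{"name": "send_rows", "arguments": {"deltas": "0 0 0 2.5 0 -2.5 1;-9 36 24 0 0 0 1;-9 36 24 0 0 0 1;-13 36 24 0 0 0 1;-13 37 24 0 0 0 1;0 0 0 0 0 0 1;0 0 0 0 0 0 1"}}

```text
time: 23.02
position: [0.4436, 0.4609, 0.1174]
tool_rot: [0.618, 0.687, 0.255, -0.286]
ft_force: [0.2, 1.1, 0.3]
grip_width: 0.0869
grip_force: 0.0
```

```bash
python3 - <<'E'
from sim import *
G=[.4366,.5535,.026]
plan(pose(G,96,45,-1))
E
```

```text
t 23.02 P [0.4436 0.4609 0.1174] q [ 21.  47. 102.  72.  46. -45.] w 0.0869
shift(cur) [ 1.   3.1 79.3] | 79  rot [-0.2 -0.  -0.1] | 0.2  shift(after rot) [ 1.   2.8 79.3]
```

Call:
{"name": "send_rows", "arguments": {"deltas": "1 3 29 0 0 0 1;0 0 30 0 0 0 1;0 0 20 0 0 0 1;0 0 0 0 0 0 1;0 0 0 0 0 0 0.4;0 0 0 0 0 0 0.4;0 0 0 0 0 0 0.4;0 0 0 0 0 0 0.4;0 0 0 0 0 0 0.4;0 0 0 0 0 0 0.4"}}

```text
time: 24.28
position: [0.4406, 0.5177, 0.0629]
tool_rot: [0.618, 0.687, 0.255, -0.285]
ft_force: [0.7, -1.1, 2.4]
grip_width: 0.0498
grip_force: 25.0
```

```bash
python3 - <<'E'
from sim import *
o=robot.get_obs(); G=o['position']+.051*R.from_quat(o['tool_rot']).as_matrix()[:,2]; print('G',G,o['grip_force'])
B=[.515,.2472,.049]
plan(pose(up(G,.14),96,45,-1),pose(up(G,.14),92.4,-45,-1),pose(up(B,.1),92.4,-45,-1),pose(B,92.4,-45,-1))
E
```

```text
G [0.43673413 0.55354493 0.02687749] 24.999057641252875
t 24.27 P [0.4406 0.5177 0.0629] q [ 26.  53.  97.  78.  43. -46.] w 0.0498
shift(cur) [ 99.   -0.4 -99. ] | 140  rot [-0.2 -0.  -0. ] | 0.2  shift(after rot) [ 99.   -0.1 -99. ]
shift(cur) [50.9  2.3 50.9] | 72  rot [  0. -90.   4.] | 90.1  shift(after rot) [ 50.9  -2.3 -50.9]
shift(cur) [-206.1   65.4  231.4] | 317  rot [0. 0. 0.] | 0.0  shift(after rot) [-206.1   65.4  231.4]
shift(cur) [70.7  0.  70.7] | 100  rot [0. 0. 0.] | 0.0  shift(after rot) [70.7  0.  70.7]
```

Call:
{"name": "send_rows", "arguments": {"deltas": "33 0 -33 0 0 0 0.4;33 0 -33 0 0 0 0.4;33 0 -33 0 0 0 0.4;0 0 0 0 -9 0.4 0.4;0 0 0 0 -9 0.4 0.4;0 0 0 0 -9 0.4 0.4;0 0 0 0 -9 0.4 0.4;0 0 0 0 -9 0.4 0.4;0 0 0 0 -9 0.4 0.4;0 0 0 0 -9 0.4 0.4"}}

```text
time: 25.52
position: [0.4403, 0.5178, 0.2028]
tool_rot: [0.676, 0.72, -0.114, 0.112]
ft_force: [-0.0, 1.0, -1.0]
grip_width: 0.0497
grip_force: 25.0
```

Call:
{"name": "send_rows", "arguments": {"deltas": "0 0 0 0 -9 0.4 0.4;0 0 0 0 -9 0.4 0.4;0 0 0 0 -9 0.4 0.4;-26 10 30 0 0 0 0.4;-26 10 30 0 0 0 0.4;-26 10 30 0 0 0 0.4;-26 10 30 0 0 0 0.4;-26 11 30 0 0 0 0.4;-26 11 30 0 0 0 0.4;0 0 0 0 0 0 0.4"}}

```text
time: 26.78
position: [0.5131, 0.2803, 0.1852]
tool_rot: [0.639, 0.666, -0.267, 0.275]
ft_force: [-0.8, 0.6, -1.0]
grip_width: 0.0503
grip_force: 25.0
```

```bash
python3 - <<'E'
from sim import *
B=[.515,.2472,.049]
plan(pose(B,92.4,-45,-1))
c=cam('side'); W=cloud(c); t=W[blue(c)&(W[...,1]>.2)&(W[...,1]<.35)&(W[...,2]>.05)]; print(np.percentile(t,[2,50,98],0).round(4))
cv2.imwrite('pics/s2.png',cv2.resize(c['image'][240:400,180:380],(800,640),interpolation=3)[:600,...,::-1])
o=robot.get_obs();M_=R.from_quat(o['tool_rot']).as_matrix(); G=o['position']+.051*M_[:,2]; print('grasp',G)
cc=G+.013*np.array([0,0,-1]); print('mould ctr est',cc)
E
```

```text
t 26.77 P [0.5131 0.2803 0.1852] q [ 32.  46.  81. -38.  81.  46.] w 0.0503
shift(cur) [73.   0.9 68.6] | 100  rot [-0.3  0.1  0.1] | 0.3  shift(after rot) [72.9  0.5 68.8]
[[0.9379 0.318  0.0808]
 [0.9606 0.3379 0.168 ]
 [0.9809 0.3489 0.1775]]
grasp [0.51433979 0.24587821 0.14926885]
mould ctr est [0.51433979 0.24587821 0.13626885]
```

View pics/s2.png

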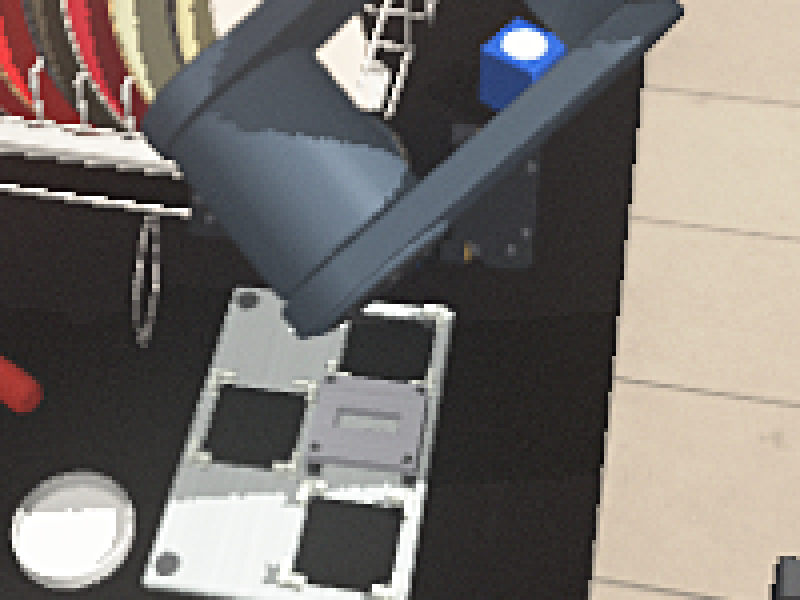

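```bash
python3 - <<'E'
from sim import *
plan(pose([.515,.2491,.049],92.4,-45,-1))
E
```

```text
t 26.82 P [0.513  0.2819 0.1853] q [ 32.  46.  81. -38.  82.  46.] w 0.05
shift(cur) [73.2  1.  68.6] | 100  rot [-0.2  0.   0.1] | 0.2  shift(after rot) [73.1  0.6 68.6]
```

Call:
{"name": "send_rows", "arguments": {"deltas": "25 0.5 24 0 0 0 0.4;25 0.3 24 0 0 0 0.4;16 0 14 0 0 0 0.4;7 0 6.6 0 0 0 0.4;0 0 0 0 0 0 0.4;0 0 0 0 0 0 0.4;0 0 0 0 0 0 0.4"}}

```text
time: 27.7
position: [0.5138, 0.2864, 0.0864]
tool_rot: [0.639, 0.668, -0.265, 0.276]
ft_force: [-0.9, 0.3, -0.6]
grip_width: 0.0499
grip_force: 25.0
```

```bash
python3 - <<'E'
from sim import *
plan(pose([.515,.2491,.0475],92.4,-45,-1)); print(robot.get_obs()['ft_force'])
E
```

```text
t 27.7 P [0.5138 0.2864 0.0864] q [ 32.  55.  81. -39.  75.  51.] w 0.0499
shift(cur) [ 1.1 -0.4  2.8] | 3  rot [0.  0.  0.1] | 0.1  shift(after rot) [ 1.1 -0.4  2.8]
[-0.88152864  0.28965145 -0.59236432]
```

Call:
{"name": "send_rows", "arguments": {"deltas": "1.1 -0.4 2.8 0 0 0 0.4;0 0 0 0 0 0 0.4;0 0 0 0 0 0 0.4"}}

```text
time: 28.08
position: [0.5138, 0.2851, 0.0847]
tool_rot: [0.638, 0.667, -0.265, 0.277]
ft_force: [0.6, 1.9, 6.3]
grip_width: 0.05
grip_force: 25.0
```

Call:
{"name": "send_rows", "arguments": {"deltas": "0 0 0 0 0 0 0.8;0 0 0 0 0 0 0.8;0 0 0 0 0 0 0.8;0 0 -30 0 0 0 0.8;0 0 -40 0 0 0 1;-35 0 -35 0 0 0 1;-35 0 -35 0 0 0 1;0 0 0 0 9 0 1;0 0 0 0 9 0 1;0 0 0 0 9 0 1"}}

```text
time: 29.32
position: [0.5111, 0.3348, 0.2317]
tool_rot: [0.683, 0.714, -0.107, 0.111]
ft_force: [0.4, 0.1, -0.7]
grip_width: 0.087
grip_force: 0.0
```

```bash
python3 - <<'E'
from sim import *
plan(); c=cam('side'); W=cloud(c)
[print(m) for m in moulds(c,W)]
cv2.imwrite('pics/s3.png',cv2.resize(c['image'][220:400,180:380],(660,594),interpolation=3)[...,::-1])
E
```

```text
t 29.32 P [0.5111 0.3348 0.2317] q [ 29.  37.  82. -17.  70.  33.] w 0.087
(array([ 0.4585, -0.0175,  0.0696]), np.float64(0.0556), 246, (array([459.1,  61.4]), array([ 66.7, 503.1]), 1.3), [[0.43, -0.189, -0.0], [0.493, 0.308, 0.283]])
(array([0.9651, 0.3349, 0.1716]), np.float64(0.1744), 122, (array([966.1, 333.1]), array([35.2, 27.6]), 52.9), [[0.951, 0.317, 0.153], [0.981, 0.349, 0.178]])
(array([0.5153, 0.2488, 0.0598]), np.float64(0.0605), 177, (array([515.9, 247.5]), array([50.2, 53.3]), 5.2), [[0.491, 0.223, 0.012], [0.539, 0.274, 0.064]])
(array([0.7726, 0.4762, 0.0134]), np.float64(0.0156), 78, (array([772.6, 475.1]), array([12.8, 43.8]), 7.2), [[0.765, 0.453, -0.0], [0.787, 0.495, 0.019]])
```

View pics/s3.png

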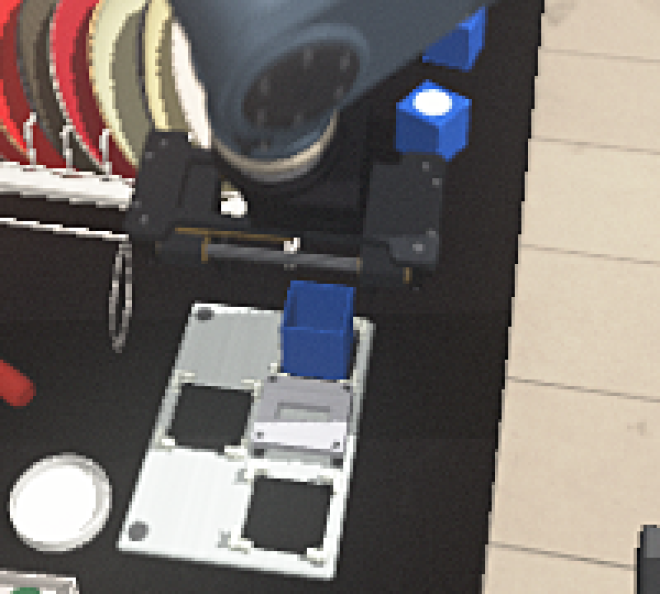

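```bash
python3 - <<'E'
from sim import *
g=[.4617,-.0240,.032]; S=[.42,.52,.034]
o=robot.get_obs(); P=o['position']
w=[(P,pose(g,-27,0,1)[1]),pose(up(g,.11),-27,0,1),pose(g,-27,0,1),pose(up(g,.17),-27,0,1),pose(up(S,.15),92.4,0,-1),pose(S,92.4,0,-1)]
plan(*w); track(o['q'],[(str(i),x) for i,x in enumerate(w)])
E
```

```text
t 29.38 P [0.5117 0.3328 0.233 ] q [ 29.  37.  82. -17.  70.  33.] w 0.0869
shift(cur) [0. 0. 0.] | 0  rot [ -9.4  15.9 -60.1] | 62.9  shift(after rot) [0. 0. 0.]
shift(cur) [-117.4 -340.6   40. ] | 362  rot [0. 0. 0.] | 0.0  shift(after rot) [-117.4 -340.6   40. ]
shift(cur) [  0.   0. 110.] | 110  rot [0. 0. 0.] | 0.0  shift(after rot) [  0.   0. 110.]
shift(cur) [   0.    0. -170.] | 170  rot [0. 0. 0.] | 0.0  shift(after rot) [   0.    0. -170.]
shift(cur) [284.1 465.8  18. ] | 546  rot [ 0.   0.  60.6] | 60.6  shift(after rot) [545.3 -18.9  18. ]
shift(cur) [  0.   0. 150.] | 150  rot [0. 0. 0.] | 0.0  shift(after rot) [  0.   0. 150.]
0 OK [ 23.  33.  88.   0.  59. -40.]
1 OK [-17.  27. 110.  -0.  42. -80.]
2 OK [-17.  41. 114.  -0.  26. -80.]
3 OK [-17.  21. 107.   0.  51. -80.]
4 OK [42. 37. 78. -0. 64. 39.]
5 OK [42. 48. 83. -0. 49. 39.]
```

Call:
{"name": "send_rows", "arguments": {"deltas": "0 0 0 -1.4 2.3 -8.6 1;0 0 0 -1.4 2.3 -8.6 1;0 0 0 -1.3 2.3 -8.6 1;0 0 0 -1.3 2.2 -8.6 1;0 0 0 -1.3 2.2 -8.6 1;0 0 0 -1.3 2.2 -8.6 1;0 0 0 -1.3 2.2 -8.6 1;36 -18 0 0 0 0 1;-19.2 -40.3 5 0 0 0 1;-19.2 -40.3 5 0 0 0 1"}}

```text
time: 30.62
position: [0.4682, 0.2449, 0.2219]
tool_rot: [0.23, 0.973, -0.006, 0.002]
ft_force: [0.5, -0.3, 1.1]
grip_width: 0.0873
grip_force: 0.0
```

Call:
{"name": "send_rows", "arguments": {"deltas": "-19.2 -40.3 5 0 0 0 1;-19.2 -40.3 5 0 0 0 1;-19.2 -40.3 5 0 0 0 1;-19.2 -40.3 5 0 0 0 1;-19.2 -40.3 5 0 0 0 1;-19.2 -40.3 5 0 0 0 1;0 0 0 0 0 0 1;0 0 0 0 0 0 1"}}

```text
time: 31.62
position: [0.4628, -0.0224, 0.1951]
tool_rot: [0.232, 0.973, -0.005, 0.001]
ft_force: [-0.6, 0.8, 0.4]
grip_width: 0.0872
grip_force: 0.0
```

```bash
python3 - <<'E'
from sim import *
g=[.4617,-.0240,.032]
plan(pose(g,-27,0,1))
c=cam('side'); W=cloud(c); t=W[(W[...,2]>.05)&(W[...,2]<.06)&(abs(W[...,0]-.46)<.06)&(abs(W[...,1]+.024)<.08)]; print(len(t),t.mean(0) if len(t) else '')
E
```

```text
t 31.62 P [ 0.4628 -0.0224  0.1951] q [-16.  27. 110.  -1.  42. -79.] w 0.0872
shift(cur) [  0.8  -0.8 112.1] | 112  rot [-0.6  0.3  0.2] | 0.7  shift(after rot) [  0.2  -1.9 112.1]
191 [ 0.46291317 -0.02183629  0.05509488]
```

Call:
{"name": "send_rows", "arguments": {"deltas": "0.4 -1.2 40 -0.6 0.3 0.2 1;0 0 45 0 0 0 1;0 0 27 0 0 0 1;0 0 0 0 0 0 1;0 0 0 0 0 0 0.4;0 0 0 0 0 0 0.4;0 0 0 0 0 0 0.4;0 0 0 0 0 0 0.4;0 0 0 0 0 0 0.4;0 0 0 0 0 0 0.4"}}

```text
time: 32.92
position: [0.4626, -0.0243, 0.0838]
tool_rot: [0.233, 0.972, 0.0, 0.001]
ft_force: [0.1, 0.3, 6.2]
grip_width: 0.0497
grip_force: 25.0
```

Call:
{"name": "send_rows", "arguments": {"deltas": "0 0 -40 0 0 0 0.4;0 0 -45 0 0 0 0.4;0 0 -45 0 0 0 0.4;0 0 -40 0 0 0 0.4;25.8 42.3 1.6 0 0 0 0.4;25.8 42.3 1.6 0 0 0 0.4;25.8 42.3 1.6 0 0 0 0.4;25.8 42.3 1.6 0 0 0 0.4;25.8 42.3 1.6 0 0 0 0.4;25.8 42.3 1.6 0 0 0 0.4"}}

```text
time: 34.17
position: [0.4385, 0.2737, 0.2433]
tool_rot: [0.233, 0.972, -0.0, 0.0]
ft_force: [0.8, -0.8, 0.0]
grip_width: 0.05
grip_force: 25.0
```

Call:
{"name": "send_rows", "arguments": {"deltas": "25.8 42.3 1.6 0 0 0 0.4;25.8 42.3 1.6 0 0 0 0.4;25.8 42.3 1.6 0 0 0 0.4;25.8 42.3 1.6 0 0 0 0.4;26 42.5 2 0 0 0 0.4;0 0 0 0 0 8.7 0.4;0 0 0 0 0 8.7 0.4;0 0 0 0 0 8.7 0.4;0 0 0 0 0 8.7 0.4;0 0 0 0 0 8.7 0.4"}}

```text
time: 35.42
position: [0.4196, 0.519, 0.2345]
tool_rot: [0.579, 0.815, -0.0, 0.0]
ft_force: [-0.1, 0.2, -0.3]
grip_width: 0.05
grip_force: 25.0
```

Call:
{"name": "send_rows", "arguments": {"deltas": "0 0 0 0 0 8.7 0.4;0 0 0 0 0 8.4 0.4;0 0 0 0 0 0 0.4;0 0 0 0 0 0 0.4"}}

```text
time: 35.92
position: [0.4198, 0.5193, 0.2349]
tool_rot: [0.691, 0.723, 0.0, 0.0]
ft_force: [0.4, 0.7, -1.3]
grip_width: 0.0501
grip_force: 25.0
```

```bash
python3 - <<'E'
from sim import *
S=[.42,.52,.034]
plan(pose(S,92.4,0,-1))
E
```

```text
t 35.92 P [0.4198 0.5193 0.2349] q [41. 37. 79. -0. 64. 39.] w 0.0501
shift(cur) [8.000e-01 1.000e-01 1.499e+02] | 150  rot [0.  0.  0.2] | 0.2  shift(after rot) [  0.7   0.2 149.9]
```

Call:
{"name": "send_rows", "arguments": {"deltas": "0.7 0 40 0 0 0.2 0.4;0 0 45 0 0 0 0.4;0 0 40 0 0 0 0.4;0 0 17 0 0 0 0.4;0 0 8 0 0 0 0.4;0 0 0 0 0 0 0.4;0 0 0 0 0 0 1;0 0 0 0 0 0 1;0 0 0 0 0 0 1;0 0 -25 0 0 0 1"}}

```text
time: 37.17
position: [0.4191, 0.5193, 0.1091]
tool_rot: [0.693, 0.721, -0.002, 0.0]
ft_force: [0.5, 0.8, 0.7]
grip_width: 0.0811
grip_force: 0.0
```

Call:
{"name": "send_rows", "arguments": {"deltas": "0 0 -35 0 0 0 1;0 0 -35 0 0 0 1;0 0 0 0 9.2 0 1;0 0 0 0 9.2 0 1;0 0 0 0 9.2 0 1;0 0 0 0 9.2 0 1;0 0 0 0 9.2 0 1;-36 0 -8 0 0 0 1;-36 0 -8 0 0 0 1;-35 0 -8 0 0 0 1"}}

```text
time: 38.42
position: [0.4226, 0.4258, 0.1234]
tool_rot: [0.642, 0.671, 0.254, -0.269]
ft_force: [-0.2, 0.8, -0.6]
grip_width: 0.087
grip_force: 0.0
```

Call:
{"name": "send_rows", "arguments": {"deltas": "0 0 0 0 0 0 1;0 0 0 0 0 0 1"}}

```text
time: 38.67
position: [0.4228, 0.4272, 0.1242]
tool_rot: [0.642, 0.671, 0.255, -0.269]
ft_force: [0.7, -0.4, 0.4]
grip_width: 0.087
grip_force: 0.0
```

```bash
python3 - <<'E'
from sim import *
plan(pose([.42,.52,.027],92.4,45,-1,0))
c=cam('side'); W=cloud(c); t=W[blue(c)&(abs(W[...,0]-.43)<.08)&(W[...,1]>.43)&(W[...,2]<.07)]; print(len(t),np.percentile(t,[2,50,98],0).round(3) if len(t) else '')
c=cam('top'); W=cloud(c); t=W[blue(c)&(abs(W[...,0]-.43)<.1)&(W[...,1]>.43)&(W[...,2]<.07)]; print(len(t),np.percentile(t,[2,50,98],0).round(3) if len(t) else '')
E
```

```text
t 38.67 P [0.4228 0.4272 0.1242] q [ 19.  44. 108.  76.  43. -48.] w 0.087
shift(cur) [-0.9  1.5 83.4] | 83  rot [-0.3  1.5 -0.1] | 1.5  shift(after rot) [-3.1  1.1 83.3]
118 [[ 0.399  0.466 -0.001]
 [ 0.429  0.5    0.053]
 [ 0.448  0.508  0.056]]
0
```

Call:
{"name": "send_rows", "arguments": {"deltas": "-3.1 1.1 24 0 1.5 0 1;0 0 30 0 0 0 1;0 0 29.5 0 0 0 1;0 0 0 0 0 0 1;0 0 0 0 0 0 0.4;0 0 0 0 0 0 0.4;0 0 0 0 0 0 0.4;0 0 0 0 0 0 0.4;0 0 0 0 0 0 0.4;0 0 0 0 0 0 0.4"}}

```text
time: 40.02
position: [0.4209, 0.4828, 0.0623]
tool_rot: [0.639, 0.667, 0.263, -0.278]
ft_force: [0.1, -2.2, 2.8]
grip_width: 0.05
grip_force: 25.0
```

Call:
{"name": "send_rows", "arguments": {"deltas": "36.5 0 -35 0 0 0 0.4;36 0 -35 0 0 0 0.4;0 0 0 0 -9.2 0 0.4;0 0 0 0 -9.2 0 0.4;0 0 0 0 -9.2 0 0.4;0 0 0 0 -9.2 0 0.4;0 0 0 0 -9.2 0 0.4;0 0 0 0 -9.2 0 0.4;0 0 0 0 -9.2 0 0.4;0 0 0 0 -9.2 0 0.4"}}

```text
time: 41.28
position: [0.4185, 0.4851, 0.1616]
tool_rot: [0.67, 0.707, -0.16, 0.159]
ft_force: [-0.4, -1.1, -1.1]
grip_width: 0.0499
grip_force: 25.0
```

Call:
{"name": "send_rows", "arguments": {"deltas": "0 0 0 0 -9.2 0 0.4;0 0 0 0 -9.2 0 0.4;30 0 0 0 0 0 0.4;30 0 0 0 0 0 0.4;0 0 0 0 0 0 0.4;0 0 0 0 0 0 0.4"}}

```text
time: 42.02
position: [0.416, 0.5275, 0.1198]
tool_rot: [0.636, 0.673, -0.264, 0.268]
ft_force: [0.2, -0.1, -0.1]
grip_width: 0.0498
grip_force: 25.0
```

```bash
python3 - <<'E'
from sim import *
plan(pose([.42,.52,.027],92.4,-45,-1))
E
```

```text
t 42.02 P [0.416  0.5275 0.1198] q [ 51.  59.  59. -27.  97.  53.] w 0.0498
shift(cur) [59.9  4.8 20.8] | 64  rot [-0.3 -0.8  1. ] | 1.3  shift(after rot) [60.3  3.7 20. ]
```

Call:
{"name": "send_rows", "arguments": {"deltas": "0 0 0 -0.3 -0.8 1 0.4;20 1.2 7 0 0 0 0.4;20 1.2 7 0 0 0 0.4;14 1.3 4 0 0 0 0.4;6.3 0 2.3 0 0 0 0.4;0 0 0 0 0 0 0.4;0 0 0 0 0 0 0.4"}}

```text
time: 42.9
position: [0.4187, 0.5563, 0.0633]
tool_rot: [0.64, 0.666, -0.265, 0.277]
ft_force: [-0.6, -1.7, 3.7]
grip_width: 0.05
grip_force: 25.0
```

Call:
{"name": "send_rows", "arguments": {"deltas": "0 0 0 0 0 0 1;0 0 0 0 0 0 1;0 0 0 0 0 0 1;0 0 -30 0 0 0 1;0 0 -50 0 0 0 1;-35 0 -35 0 0 0 1;-35 0 -35 0 0 0 1;0 0 0 0 9.1 0 1;0 0 0 0 9.1 0 1;0 0 0 0 9.1 0 1"}}

```text
time: 44.15
position: [0.4161, 0.6134, 0.2192]
tool_rot: [0.684, 0.713, -0.103, 0.109]
ft_force: [0.4, -0.3, 0.3]
grip_width: 0.0873
grip_force: 0.0
```

Call:
{"name": "send_rows", "arguments": {"deltas": "0 0 0 0 9.1 0 1;0 0 0 0 9.1 0 1;0 0 0 0 9.1 0 1;0 0 0 0 9.1 0 1;0 0 0 0 9.1 0 1;0 0 0 0 9.1 0 1;0 0 0 0 9.1 0 1;-42 0 -16 0 0 0 1;-42 0 -16 0 0 0 1;-42 0 -16 0 0 0 1"}}

```text
time: 45.4
position: [0.4208, 0.489, 0.1637]
tool_rot: [0.639, 0.669, 0.262, -0.274]
ft_force: [0.6, 0.1, -0.8]
grip_width: 0.0871
grip_force: 0.0
```

Call:
{"name": "send_rows", "arguments": {"deltas": "-42 0 -16 0 0 0 1;-42 0 -15 0 0 0 1;0 0 0 0 0 0 1;0 0 0 0 0 0 1"}}

```text
time: 45.9
position: [0.4249, 0.4089, 0.1274]
tool_rot: [0.639, 0.669, 0.262, -0.275]
ft_force: [0.6, -0.1, -0.2]
grip_width: 0.0873
grip_force: 0.0
```

```bash
python3 - <<'E'
from sim import *
G=[.42,.508,.026]
plan(pose(G,92.4,45,-1,0))
for n in ('top','side'):
  c=cam(n); W=cloud(c); m=blue(c)&(W[...,0]>.3)&(W[...,0]<.52)&(W[...,1]>.45)&(W[...,2]>.03)&(W[...,2]<.07); t=W[m]; print(n,len(t),np.percentile(t,[2,50,98],0).round(3) if len(t) else '')
  if len(t)>5: v,u=np.argwhere(m).mean(0); print(u,v)
E
```

```text
t 45.9 P [0.4249 0.4089 0.1274] q [ 16.  44. 109.  76.  45. -51.] w 0.0873
shift(cur) [-1.  -0.5 90.9] | 91  rot [-0.2  0.4  0.1] | 0.4  shift(after rot) [-1.6 -0.8 90.9]
top 0 
side 96 [[0.399 0.494 0.047]
 [0.427 0.499 0.05 ]
 [0.445 0.507 0.052]]
294.8645833333333 417.4791666666667
```

Call:
{"name": "send_rows", "arguments": {"deltas": "-1.6 -0.8 30 0 0.4 0 1;0 0 36 0 0 0 1;0 0 25 0 0 0 1;0 0 0 0 0 0 1;0 0 0 0 0 0 0.4;0 0 0 0 0 0 0.4;0 0 0 0 0 0 0.4;0 0 0 0 0 0 0.4;0 0 0 0 0 0 0.4;0 0 0 0 0 0 0.4"}}

```text
time: 47.25
position: [0.4209, 0.4714, 0.0617]
tool_rot: [0.639, 0.668, 0.264, -0.277]
ft_force: [0.3, -1.1, 2.8]
grip_width: 0.0496
grip_force: 25.0
```

```bash
python3 - <<'E'
from sim import *
o=robot.get_obs(); G=o['position']+.051*R.from_quat(o['tool_rot']).as_matrix()[:,2]; print('G',G,o['grip_force'])
B=[.509,.3922,.048]
w=[pose(up(G,.14),92.4,45,-1),pose(up(G,.14),92.4,-45,-1),pose(up(B,.1),92.4,-45,-1),pose(B,92.4,-45,-1)]
plan(*w); track(o['q'],[(str(i),x) for i,x in enumerate(w)])
E
```

```text
G [0.41917865 0.50738521 0.02568627] 25.00022835351345
t 47.25 P [0.4209 0.4714 0.0617] q [ 23.  52. 105.  86.  42. -56.] w 0.0496
shift(cur) [ 99.   -0.4 -99. ] | 140  rot [-0.2 -0.   0.1] | 0.2  shift(after rot) [ 99.   -0.2 -99. ]
shift(cur) [51.  0. 51.] | 72  rot [ -0. -90.  -0.] | 90.0  shift(after rot) [ 51.   0. -51.]
shift(cur) [-71.5  84.9  96.5] | 147  rot [0. 0. 0.] | 0.0  shift(after rot) [-71.5  84.9  96.5]
shift(cur) [70.7  0.  70.7] | 100  rot [0. 0. 0.] | 0.0  shift(after rot) [70.7  0.  70.7]
0 OK [ 23.  37. 104.  69.  45. -33.]
1 OK [ 52.  55.  55. -28. 105.  51.]
2 OK [ 42.  53.  63. -33.  95.  46.]
3 OK [ 42.  60.  64. -33.  88.  50.]
```

Next: lift, tip, then (after rotation) shift (−20.5, 85, 45.5).

Call:
{"name": "send_rows", "arguments": {"deltas": "33 0 -33 0 0 0 0.4;33 0 -33 0 0 0 0.4;33 0 -33 0 0 0 0.4;0 0 0 0 -9.1 0 0.4;0 0 0 0 -9.1 0 0.4;0 0 0 0 -9.1 0 0.4;0 0 0 0 -9.1 0 0.4;0 0 0 0 -9.1 0 0.4;0 0 0 0 -9.1 0 0.4;0 0 0 0 -9.1 0 0.4"}}

```text
time: 48.5
position: [0.4198, 0.4715, 0.2012]
tool_rot: [0.681, 0.715, -0.111, 0.113]
ft_force: [-0.3, 0.0, -1.5]
grip_width: 0.0502
grip_force: 25.0
```

Call:
{"name": "send_rows", "arguments": {"deltas": "0 0 0 0 -9.1 0 0.4;0 0 0 0 -9.1 0 0.4;0 0 0 0 -9.1 0 0.4;-7 28 15 0 0 0 0.4;-7 28 15 0 0 0 0.4;-6.5 29 15.5 0 0 0 0.4;0 0 0 0 0 0 0.4;0 0 0 0 0 0 0.4"}}

```text
time: 49.5
position: [0.5065, 0.4289, 0.1826]
tool_rot: [0.636, 0.669, -0.268, 0.276]
ft_force: [0.2, -0.6, -0.7]
grip_width: 0.0501
grip_force: 25.0
```

```bash
python3 - <<'E'
from sim import *
B=[.509,.3922,.048]
plan(pose(B,92.4,-45,-1))
E
```

```text
t 49.5 P [0.5065 0.4289 0.1826] q [ 42.  53.  63. -33.  95.  46.] w 0.0501
shift(cur) [69.5  1.6 69.9] | 99  rot [-0.   0.3  0.5] | 0.5  shift(after rot) [69.2  1.  70.2]
```

Call:
{"name": "send_rows", "arguments": {"deltas": "24 1 24 0 0.3 0.5 0.4;23 0 24 0 0 0 0.4;15 0 15 0 0 0 0.4;6.5 0 6.5 0 0 0 0.4;0 0 0 0 0 0 0.4;0 0 0 0 0 0 0.4"}}

```text
time: 50.25
position: [0.5086, 0.4288, 0.0866]
tool_rot: [0.64, 0.667, -0.263, 0.276]
ft_force: [0.4, -0.9, -1.2]
grip_width: 0.0502
grip_force: 25.0
```

```bash
python3 - <<'E'
from sim import *
plan(pose([.509,.3922,.0475],92.4,-45,-1)); print(robot.get_obs()['ft_force'])
E
```

```text
t 50.25 P [0.5086 0.4288 0.0866] q [ 42.  60.  64. -33.  88.  50.] w 0.0502
shift(cur) [ 1.8 -1.2  2.5] | 3  rot [ 0.1 -0.1 -0.2] | 0.2  shift(after rot) [ 1.8 -1.2  2.5]
[ 0.36860632 -0.88252319 -1.2195595 ]
```

Call:
{"name": "send_rows", "arguments": {"deltas": "1.8 -1 2.5 0 0 0 0.4;0 0 0 0 0 0 0.4;0 0 0 0 0 0 0.4;0 0 0 0 0 0 0.8;0 0 0 0 0 0 0.8;0 0 0 0 0 0 0.8;0 0 -30 0 0 0 0.8;0 0 -40 0 0 0 1;-35 0 -35 0 0 0 1;-35 0 -35 0 0 0 1"}}

```text
time: 51.5
position: [0.5046, 0.4771, 0.2316]
tool_rot: [0.64, 0.667, -0.265, 0.276]
ft_force: [1.0, 0.0, 0.0]
grip_width: 0.0855
grip_force: 0.0
```

```bash
python3 - <<'E'
from sim import *
for n in ('side','top'):
  c=cam(n); W=cloud(c); [print(n,m) for m in moulds(c,W) if m[0][0]<.6]
g=[.4573,-.177,.032]; S=[.42,.52,.034]
o=robot.get_obs(); P=o['position']
w=[(P,pose(g,-10,0,1)[1]),pose(up(g,.13),-10,0,1),pose(g,-10,0,1),pose(up(g,.17),-10,0,1),pose(up(S,.15),92.4,0,-1),pose(S,92.4,0,-1)]
plan(*w); track(o['q'],[(str(i),x) for i,x in enumerate(w)])
E
```

```text
side (array([ 0.4544, -0.0668,  0.1297]), np.float64(0.0578), 129, (array([441.3, 149. ]), array([ 46.1, 713.7]), 4.0), [[0.396, -0.205, 0.002], [0.486, 0.499, 0.517]])
side (array([0.5063, 0.2891, 0.0983]), np.float64(0.0626), 198, (array([496.3, 354.5]), array([ 52.6, 270.8]), 10.5), [[0.457, 0.214, 0.008], [0.539, 0.466, 0.274]])
top (array([ 0.4575, -0.1769,  0.054 ]), np.float64(0.0559), 158, (array([ 456.7, -177. ]), array([49.9, 50.5]), 80.6), [[0.43, -0.212, -0.007], [0.498, -0.15, 0.061]])
top (array([0.5139, 0.2457, 0.0592]), np.float64(0.0589), 68, (array([514.9, 246.7]), array([51.1, 47.2]), 0.3), [[0.49, 0.224, 0.006], [0.539, 0.27, 0.065]])
top (array([0.5076, 0.3882, 0.0585]), np.float64(0.0581), 69, (array([509.2, 390.3]), array([48.8, 49.8]), 1.8), [[0.486, 0.365, 0.006], [0.532, 0.414, 0.065]])
t 51.6 P [0.5068 0.4786 0.2382] q [ 44.  53.  55. -33. 103.  44.] w 0.0864
shift(cur) [0. 0. 0.] | 0  rot [-29.6  37.9 -73.7] | 88.0  shift(after rot) [0. 0. 0.]
shift(cur) [ -65.1 -654.2   25.2] | 658  rot [0. 0. 0.] | 0.0  shift(after rot) [ -65.1 -654.2   25.2]
shift(cur) [  0.   0. 130.] | 130  rot [0. 0. 0.] | 0.0  shift(after rot) [  0.   0. 130.]
shift(cur) [   0.    0. -170.] | 170  rot [0. 0. 0.] | 0.0  shift(after rot) [   0.    0. -170.]
shift(cur) [157.8 679.9  18. ] | 698  rot [ 0.   0.  77.6] | 77.6  shift(after rot) [698.   -8.1  18. ]
shift(cur) [  0.   0. 150.] | 150  rot [0. 0. 0.] | 0.0  shift(after rot) [  0.   0. 150.]
0 OK [ 34.  39.  74.   0.  67. -46.]
1 OK [ -34.   27.  106.    0.   47. -114.]
2 OK [ -34.   41.  110.   -0.   29. -114.]
3 OK [ -34.   23.  104.    0.   53. -114.]
4 OK [42. 37. 78. -0. 64. 39.]
5 OK [42. 48. 83. -0. 49. 39.]
```

Call:
{"name": "send_rows", "arguments": {"deltas": "0 0 0 -3.3 4.2 -8.2 1;0 0 0 -3.3 4.2 -8.2 1;0 0 0 -3.3 4.2 -8.2 1;0 0 0 -3.3 4.2 -8.2 1;0 0 0 -3.3 4.2 -8.2 1;0 0 0 -3.3 4.2 -8.2 1;0 0 0 -3.3 4.2 -8.2 1;0 0 0 -3.3 4.2 -8.2 1;0 0 0 -3.2 4.3 -8.1 1;30 -5 0 0 0 0 1"}}

```text
time: 52.85
position: [0.4771, 0.4757, 0.2308]
tool_rot: [0.089, 0.996, -0.004, -0.005]
ft_force: [-0.3, -0.4, 0.6]
grip_width: 0.087
grip_force: 0.0
```

Call:
{"name": "send_rows", "arguments": {"deltas": "29 -5 0 0 0 0 1;-9.5 -49.5 2 0 0 0 1;-9.5 -49.5 2 0 0 0 1;-9.5 -49.5 2 0 0 0 1;-9.5 -49.5 2 0 0 0 1;-9.5 -49.5 2 0 0 0 1;-9.5 -49.5 2 0 0 0 1;-9.5 -49.5 2 0 0 0 1;-9.5 -49.5 2 0 0 0 1;-9.5 -49.5 2 0 0 0 1"}}

```text
time: 54.1
position: [0.4518, 0.022, 0.2168]
tool_rot: [0.087, 0.996, -0.004, -0.005]
ft_force: [1.2, 1.0, 1.2]
grip_width: 0.0871
grip_force: 0.0
```

Call:
{"name": "send_rows", "arguments": {"deltas": "-9.5 -49.5 2 0 0 0 1;-9.5 -49.5 2 0 0 0 1;-9.5 -49.5 2 0 0 0 1;-9.5 -49.5 1 0 0 0 1;0 0 0 0 0 0 1;0 0 0 0 0 0 1"}}

```text
time: 54.85
position: [0.4544, -0.1775, 0.2111]
tool_rot: [0.087, 0.996, -0.004, -0.006]
ft_force: [-0.2, 0.9, 0.4]
grip_width: 0.0868
grip_force: 0.0
```

```bash
python3 - <<'E'
from sim import *
g=[.4573,-.177,.032]
plan(pose(g,-10,0,1))
c=cam('side'); W=cloud(c); t=W[(W[...,2]>.05)&(W[...,2]<.06)&(abs(W[...,0]-.46)<.06)&(abs(W[...,1]+.177)<.08)]; print(len(t),t.mean(0) if len(t) else '')
E
```

```text
t 54.85 P [ 0.4544 -0.1775  0.2111] q [ -34.   27.  106.   -1.   47. -114.] w 0.0868
shift(cur) [ -4.1   2.  128.1] | 128  rot [-0.5 -0.6 -0. ] | 0.8  shift(after rot) [ -2.7   1.  128.1]
142 [ 0.45957738 -0.17508684  0.05522888]
```

Call:
{"name": "send_rows", "arguments": {"deltas": "-2.7 1 40 -0.5 -0.6 0 1;0 0 45 0 0 0 1;0 0 43 0 0 0 1;0 0 0 0 0 0 1;0 0 0 0 0 0 0.4;0 0 0 0 0 0 0.4;0 0 0 0 0 0 0.4;0 0 0 0 0 0 0.4;0 0 0 0 0 0 0.4;0 0 0 0 0 0 0.4"}}

```text
time: 56.15
position: [0.458, -0.1781, 0.0843]
tool_rot: [0.087, 0.996, -0.001, 0.001]
ft_force: [0.1, -0.5, 7.3]
grip_width: 0.0501
grip_force: 24.7
```

Call:
{"name": "send_rows", "arguments": {"deltas": "0 0 -40 0 0 0 0.4;0 0 -45 0 0 0 0.4;0 0 -45 0 0 0 0.4;0 0 -40 0 0 0 0.4;11.3 48.6 1.3 0 0 0 0.4;11.3 48.6 1.3 0 0 0 0.4;11.3 48.6 1.3 0 0 0 0.4;11.3 48.6 1.3 0 0 0 0.4;11.3 48.6 1.3 0 0 0 0.4;11.3 48.6 1.3 0 0 0 0.4"}}

```text
time: 57.4
position: [0.4406, 0.1227, 0.2454]
tool_rot: [0.087, 0.996, -0.0, 0.001]
ft_force: [0.2, -0.6, -0.1]
grip_width: 0.0504
grip_force: 25.0
```

Call:
{"name": "send_rows", "arguments": {"deltas": "11.3 48.6 1.3 0 0 0 0.4;11.3 48.6 1.3 0 0 0 0.4;11.3 48.6 1.3 0 0 0 0.4;11.3 48.6 1.3 0 0 0 0.4;11.3 48.6 1.3 0 0 0 0.4;11.3 48.6 1.3 0 0 0 0.4;11.3 48.6 1.3 0 0 0 0.4;11.3 48.6 1.3 0 0 0 0.4;0 0 0 0 0 8.6 0.4;0 0 0 0 0 8.6 0.4"}}

```text
time: 58.65
position: [0.4185, 0.5201, 0.2337]
tool_rot: [0.236, 0.972, -0.001, 0.0]
ft_force: [0.2, -0.1, -1.6]
grip_width: 0.0503
grip_force: 25.0
```

Call:
{"name": "send_rows", "arguments": {"deltas": "0 0 0 0 0 8.6 0.4;0 0 0 0 0 8.6 0.4;0 0 0 0 0 8.6 0.4;0 0 0 0 0 8.6 0.4;0 0 0 0 0 8.6 0.4;0 0 0 0 0 8.6 0.4;0 0 0 0 0 8.6 0.4;0 0 0 0 0 0 0.4;0 0 0 0 0 0 0.4"}}

```text
time: 59.78
position: [0.4192, 0.5195, 0.2344]
tool_rot: [0.69, 0.724, -0.0, 0.001]
ft_force: [0.4, -0.2, -1.2]
grip_width: 0.0502
grip_force: 25.0
```

```bash
python3 - <<'E'
from sim import *
S=[.42,.52,.034]
plan(pose(S,92.4,0,-1))
E
```

```text
t 59.77 P [0.4192 0.5195 0.2344] q [42. 37. 79. -0. 64. 39.] w 0.0502
shift(cur) [  0.6   0.7 149.4] | 149  rot [0.  0.1 0.4] | 0.4  shift(after rot) [  0.4   0.8 149.4]
```

Call:
{"name": "send_rows", "arguments": {"deltas": "0.5 0.7 40 0 0 0.4 0.4;0 0 45 0 0 0 0.4;0 0 40 0 0 0 0.4;0 0 17 0 0 0 0.4;0 0 7.2 0 0 0 0.4;0 0 0 0 0 0 0.4;0 0 0 0 0 0 1;0 0 0 0 0 0 1;0 0 0 0 0 0 1;0 0 -25 0 0 0 1"}}

```text
time: 61.02
position: [0.4192, 0.5192, 0.1093]
tool_rot: [0.693, 0.721, -0.002, 0.001]
ft_force: [0.1, -0.1, 0.3]
grip_width: 0.0815
grip_force: 0.0
```

Call:
{"name": "send_rows", "arguments": {"deltas": "0 0 -35 0 0 0 1;0 0 -35 0 0 0 1;0 0 0 0 9.3 0 1;0 0 0 0 9.3 0 1;0 0 0 0 9.3 0 1;0 0 0 0 9.3 0 1;0 0 0 0 9.3 0 1;-36 0 -8 0 0 0 1;-36 0 -8 0 0 0 1;-35 0 -8 0 0 0 1"}}

```text
time: 62.28
position: [0.4224, 0.4261, 0.1233]
tool_rot: [0.642, 0.671, 0.255, -0.27]
ft_force: [0.6, 0.4, 0.0]
grip_width: 0.0877
grip_force: 0.0
```

Call:
{"name": "send_rows", "arguments": {"deltas": "0 0 0 0 0 0 1;0 0 0 0 0 0 1"}}

```text
time: 62.52
position: [0.4226, 0.4275, 0.124]
tool_rot: [0.642, 0.67, 0.255, -0.271]
ft_force: [-0.6, 0.6, 0.1]
grip_width: 0.087
grip_force: 0.0
```

```bash
python3 - <<'E'
from sim import *
plan(pose([.42,.52,.027],92.4,45,-1,0))
c=cam('side'); W=cloud(c); t=W[blue(c)&(abs(W[...,0]-.43)<.08)&(W[...,1]>.43)&(W[...,2]<.07)]; print(len(t),np.percentile(t,[2,50,98],0).round(3) if len(t) else '')
E
```

```text
t 62.52 P [0.4226 0.4275 0.124 ] q [ 19.  44. 108.  76.  43. -49.] w 0.087
shift(cur) [-1.2  1.8 83.1] | 83  rot [-0.4  1.3 -0.1] | 1.4  shift(after rot) [-3.1  1.2 83.1]
118 [[ 0.399  0.465 -0.002]
 [ 0.429  0.5    0.053]
 [ 0.446  0.508  0.056]]
```

Call:
{"name": "send_rows", "arguments": {"deltas": "-3.1 1.1 24 0 1.4 0 1;0 0 30 0 0 0 1;0 0 29.3 0 0 0 1;0 0 0 0 0 0 1;0 0 0 0 0 0 0.4;0 0 0 0 0 0 0.4;0 0 0 0 0 0 0.4;0 0 0 0 0 0 0.4;0 0 0 0 0 0 0.4;0 0 0 0 0 0 0.4"}}

```text
time: 63.82
position: [0.4207, 0.483, 0.0623]
tool_rot: [0.639, 0.667, 0.263, -0.279]
ft_force: [0.5, -1.8, 3.2]
grip_width: 0.0499
grip_force: 25.0
```

Call:
{"name": "send_rows", "arguments": {"deltas": "36.5 0 -35 0 0 0 0.4;36 0 -35 0 0 0 0.4;0 0 0 0 -9.2 0 0.4;0 0 0 0 -9.2 0 0.4;0 0 0 0 -9.2 0 0.4;0 0 0 0 -9.2 0 0.4;0 0 0 0 -9.2 0 0.4;0 0 0 0 -9.2 0 0.4;0 0 0 0 -9.2 0 0.4;0 0 0 0 -9.2 0 0.4"}}

```text
time: 65.08
position: [0.4184, 0.4852, 0.1617]
tool_rot: [0.67, 0.707, -0.161, 0.158]
ft_force: [0.6, 0.5, -1.4]
grip_width: 0.0499
grip_force: 25.0
```

Call:
{"name": "send_rows", "arguments": {"deltas": "0 0 0 0 -9.2 0 0.4;0 0 0 0 -9.2 0 0.4;30 0 0 0 0 0 0.4;30 0 0 0 0 0 0.4;0 0 0 0 0 0 0.4;0 0 0 0 0 0 0.4"}}

```text
time: 65.82
position: [0.4158, 0.5276, 0.12]
tool_rot: [0.636, 0.674, -0.264, 0.268]
ft_force: [0.1, 0.3, -0.6]
grip_width: 0.0497
grip_force: 25.0
```

```bash
python3 - <<'E'
from sim import *
plan(pose([.42,.52,.027],92.4,-45,-1))
E
```

```text
t 65.83 P [0.4158 0.5276 0.12  ] q [ 51.  59.  59. -27.  97.  53.] w 0.0497
shift(cur) [59.9  5.  21. ] | 64  rot [-0.3 -0.8  1. ] | 1.3  shift(after rot) [60.3  3.9 20.2]
```

Call:
{"name": "send_rows", "arguments": {"deltas": "0 0 0 -0.3 -0.8 1 0.4;20 1.3 7 0 0 0 0.4;20 1.3 7 0 0 0 0.4;14 1.3 4 0 0 0 0.4;6.3 0 2.4 0 0 0 0.4;0 0 0 0 0 0 0.4;0 0 0 0 0 0 0.4"}}

```text
time: 66.7
position: [0.4188, 0.5568, 0.0629]
tool_rot: [0.64, 0.667, -0.264, 0.276]
ft_force: [-0.4, -0.5, -0.2]
grip_width: 0.0497
grip_force: 25.0
```

Call:
{"name": "send_rows", "arguments": {"deltas": "0 0 0 0 0 0 1;0 0 0 0 0 0 1;0 0 0 0 0 0 1;0 0 -30 0 0 0 1;0 0 -50 0 0 0 1;-35 0 -35 0 0 0 1;-35 0 -35 0 0 0 1;0 0 0 0 9.1 0 1;0 0 0 0 9.1 0 1;0 0 0 0 9.1 0 1"}}

```text
time: 67.95
position: [0.4161, 0.6132, 0.2195]
tool_rot: [0.684, 0.714, -0.103, 0.109]
ft_force: [0.3, -0.1, -0.5]
grip_width: 0.0871
grip_force: 0.0
```

Call:
{"name": "send_rows", "arguments": {"deltas": "0 0 0 0 9.1 0 1;0 0 0 0 9.1 0 1;0 0 0 0 9.1 0 1;0 0 0 0 9.1 0 1;0 0 0 0 9.1 0 1;0 0 0 0 9.1 0 1;0 0 0 0 9.1 0 1;-42 0 -16 0 0 0 1;-42 0 -16 0 0 0 1;-42 0 -16 0 0 0 1"}}

```text
time: 69.2
position: [0.4208, 0.489, 0.1639]
tool_rot: [0.639, 0.669, 0.262, -0.275]
ft_force: [0.7, 0.4, -0.6]
grip_width: 0.087
grip_force: 0.0
```

Call:
{"name": "send_rows", "arguments": {"deltas": "-42 0 -16 0 0 0 1;-42 0 -15 0 0 0 1;0 0 0 0 0 0 1;0 0 0 0 0 0 1"}}

```text
time: 69.7
position: [0.425, 0.409, 0.1275]
tool_rot: [0.639, 0.669, 0.262, -0.275]
ft_force: [0.4, -0.3, 0.3]
grip_width: 0.087
grip_force: 0.0
```

```bash
python3 - <<'E'
from sim import *
G=[.42,.508,.026]
plan(pose(G,92.4,45,-1,0))
c=cam('side'); W=cloud(c); m=blue(c)&(W[...,0]>.3)&(W[...,0]<.52)&(W[...,1]>.45)&(W[...,2]>.03)&(W[...,2]<.07); t=W[m]; print(len(t),np.percentile(t,[2,50,98],0).round(3) if len(t) else '')
# far bay via back tilt: candidates
B=[.584,.3214,.0478]
q,ok,_=ik(*pose(up(G,.16),92.4,-45,-1),near=np.radians([52,55,55,-28,105,51]))
for ph,th in ((2.4,-45),):
  for s in (1,-1):
    print(s); b=[B[0]-.001,B[1],B[2]]
    track(q,[('v',pose(up(G,.16),92.4,-45,-1)),('bay+',pose(up(B,.12),ph,th,s)),('bay',pose(B,ph,th,s)),('ret',pose(B,ph,th,s,.09))])
E
```

```text
t 69.7 P [0.425  0.409  0.1275] q [ 16.  44. 109.  76.  45. -51.] w 0.087
shift(cur) [-1.1 -0.4 90.9] | 91  rot [-0.3  0.3  0.1] | 0.4  shift(after rot) [-1.6 -0.8 90.9]
92 [[0.399 0.495 0.047]
 [0.427 0.499 0.05 ]
 [0.445 0.506 0.052]]
1
v OK [ 52.  54.  54. -29. 107.  50.]
bay+ OK [ 15.  58.  47.  10. 118. -76.]
bay OK [ 15.  66.  49.  10. 110. -78.]
ret OK [ 14.  67.  33.  10. 123. -76.]
-1
v OK [ 52.  54.  54. -29. 107.  50.]
bay+ OK [ 15.  58.  47.  10. 118. 104.]
bay OK [ 15.  66.  49.  10. 110. 102.]
ret OK [ 14.  67.  33.  10. 123. 104.]
```

Call:
{"name": "send_rows", "arguments": {"deltas": "-1.6 -0.8 30 0 0.4 0 1;0 0 36 0 0 0 1;0 0 25 0 0 0 1;0 0 0 0 0 0 1;0 0 0 0 0 0 0.4;0 0 0 0 0 0 0.4;0 0 0 0 0 0 0.4;0 0 0 0 0 0 0.4;0 0 0 0 0 0 0.4;0 0 0 0 0 0 0.4"}}

```text
time: 71.0
position: [0.4209, 0.4715, 0.0617]
tool_rot: [0.638, 0.668, 0.264, -0.278]
ft_force: [0.5, -1.9, 2.1]
grip_width: 0.0502
grip_force: 25.0
```

Call:
{"name": "send_rows", "arguments": {"deltas": "33 0 -33 0 0 0 0.4;33 0 -33 0 0 0 0.4;33 0 -33 0 0 0 0.4;0 0 0 0 -9.1 0 0.4;0 0 0 0 -9.1 0 0.4;0 0 0 0 -9.1 0 0.4;0 0 0 0 -9.1 0 0.4;0 0 0 0 -9.1 0 0.4;0 0 0 0 -9.1 0 0.4;0 0 0 0 -9.1 0 0.4"}}

```text
time: 72.25
position: [0.4199, 0.4715, 0.2012]
tool_rot: [0.681, 0.715, -0.111, 0.113]
ft_force: [-1.1, -0.5, -0.9]
grip_width: 0.0503
grip_force: 25.0
```

Call:
{"name": "send_rows", "arguments": {"deltas": "0 0 0 0 -9.1 0 0.4;0 0 0 0 -9.1 0 0.4;0 0 0 0 -9.1 0 0.4;0 0 0 0 0 0 0.4;0 0 0 0 0 0 0.4"}}

```text
time: 72.88
position: [0.4202, 0.4713, 0.2008]
tool_rot: [0.636, 0.669, -0.267, 0.276]
ft_force: [0.6, 0.2, -1.0]
grip_width: 0.0497
grip_force: 25.0
```

```bash
python3 - <<'E'
from sim import *
B=[.585,.3225,.0478]
plan(pose(up(B,.12),92.4,-45,-1),pose(up(B,.12),2.4,-45,-1),pose(B,2.4,-45,-1))
E
```

```text
t 72.88 P [0.4202 0.4713 0.2008] q [ 49.  51.  66. -30.  98.  51.] w 0.0497
shift(cur) [-87.8 157.7  82.6] | 198  rot [0.  0.1 0.5] | 0.5  shift(after rot) [-86.7 158.4  82.3]
shift(cur) [-25.5  36.1  25.5] | 51  rot [63.6  0.  63.6] | 90.0  shift(after rot) [ 25.5  36.1 -25.5]
shift(cur) [84.9  0.  84.9] | 120  rot [0. 0. 0.] | 0.0  shift(after rot) [84.9  0.  84.9]
```

Call:
{"name": "send_rows", "arguments": {"deltas": "-22 39.5 20.6 0 0 0 0.4;-22 39.5 20.6 0 0 0 0.4;-22 39.5 20.6 0 0 0 0.4;-22 39.5 20.6 0 0 0.5 0.4;0 0 0 6.4 0 6.4 0.4;0 0 0 6.4 0 6.4 0.4;0 0 0 6.4 0 6.4 0.4;0 0 0 6.4 0 6.4 0.4;0 0 0 6.4 0 6.4 0.4;0 0 0 6.4 0 6.4 0.4"}}

```text
time: 74.12
position: [0.5845, 0.3581, 0.2061]
tool_rot: [0.875, 0.298, -0.361, 0.125]
ft_force: [0.5, -0.6, 0.2]
grip_width: 0.0497
grip_force: 25.0
```

Call:
{"name": "send_rows", "arguments": {"deltas": "0 0 0 6.4 0 6.4 0.4;0 0 0 6.4 0 6.4 0.4;0 0 0 6.4 0 6.4 0.4;0 0 0 6.4 0 6.4 0.4;0 0 0 0 0 0 0.4;0 0 0 0 0 0 0.4"}}

```text
time: 74.88
position: [0.5842, 0.3586, 0.2057]
tool_rot: [0.924, 0.015, -0.381, 0.008]
ft_force: [-1.0, 0.3, -0.8]
grip_width: 0.05
grip_force: 25.0
```

```bash
python3 - <<'E'
from sim import *
B=[.585,.3225,.0478]
plan(pose(up(B,.05),2.4,-45,-1),pose(B,2.4,-45,-1))
E
```

```text
t 74.88 P [0.5842 0.3586 0.2057] q [ 18.  56.  52.  13. 115. 107.] w 0.05
shift(cur) [76.  35.6 25.9] | 88  rot [-0.2 -0.2 -0.4] | 0.5  shift(after rot) [75.8 36.1 25.8]
shift(cur) [35.4  0.  35.4] | 50  rot [0. 0. 0.] | 0.0  shift(after rot) [35.4  0.  35.4]
```

Call:
{"name": "send_rows", "arguments": {"deltas": "25 12 8.6 -0.2 -0.2 -0.4 0.4;25 12 8.6 0 0 0 0.4;25.8 12 8.6 0 0 0 0.4;0 0 0 0 0 0 0.4;0 0 0 0 0 0 0.4"}}

```text
time: 75.5
position: [0.6204, 0.324, 0.1322]
tool_rot: [0.923, 0.018, -0.384, 0.008]
ft_force: [-0.0, 0.8, -0.1]
grip_width: 0.0496
grip_force: 25.0
```

```bash
python3 - <<'E'
from sim import *
B=[.585,.3225,.0478]
plan(pose(B,2.4,-45,-1))
E
```

```text
t 75.5 P [0.6204 0.324  0.1322] q [ 15.  63.  48.  10. 113. 103.] w 0.0496
shift(cur) [34.7 -0.1 33.6] | 48  rot [-0.   0.2 -0.1] | 0.3  shift(after rot) [34.6  0.  33.7]
```

Call:
{"name": "send_rows", "arguments": {"deltas": "15 0 14.5 0 0 0 0.4;12 0 11.5 0 0 0 0.4;6.6 0 6.4 0 0 0 0.4;0 0 0 0 0 0 0.4;0 0 0 0 0 0 0.4"}}

```text
time: 76.12
position: [0.6214, 0.3241, 0.0861]
tool_rot: [0.923, 0.018, -0.383, 0.008]
ft_force: [-0.8, 0.3, -1.0]
grip_width: 0.05
grip_force: 25.0
```

```bash
python3 - <<'E'
from sim import *
B=[.585,.3225,.0475]
plan(pose(B,2.4,-45,-1)); print(robot.get_obs()['ft_force'])
E
```

```text
t 76.12 P [0.6214 0.3241 0.0861] q [ 15.  66.  48.  10. 110. 103.] w 0.05
shift(cur) [1.6 0.1 2.1] | 3  rot [ 0.   0.1 -0.1] | 0.2  shift(after rot) [1.6 0.1 2.1]
[-0.8063181   0.30119613 -0.95039524]
```

Call:
{"name": "send_rows", "arguments": {"deltas": "1.6 0 2.1 0 0 0 0.4;0 0 0 0 0 0 0.4;0 0 0 0 0 0 0.4;0 0 0 0 0 0 0.8;0 0 0 0 0 0 0.8;0 0 0 0 0 0 0.8;0 0 -30 0 0 0 0.8;0 0 -35 0 0 0 1;-40 0 -40 0 0 0 1;-40 0 -40 0 0 0 1"}}

```text
time: 77.38
position: [0.6672, 0.3259, 0.2427]
tool_rot: [0.923, 0.018, -0.385, 0.009]
ft_force: [-0.2, -0.3, -0.7]
grip_width: 0.0851
grip_force: 0.0
```

Call:
{"name": "send_rows", "arguments": {"deltas": "0 0 0 0 9 0 1;0 0 0 0 9 0 1;0 0 0 0 9 0 1;0 0 0 0 9 0 1;0 0 0 0 9 0 1;0 0 -30 0 0 0 1;0 0 -30 0 0 0 1;0 0 0 0 0 0 1"}}

```text
time: 78.38
position: [0.6685, 0.3267, 0.306]
tool_rot: [1.0, 0.02, 0.002, -0.0]
ft_force: [-0.3, 0.3, -0.2]
grip_width: 0.0868
grip_force: 0.0
```

```bash
python3 - <<'E'
from sim import *
for n in ('side','top'):
  c=cam(n); W=cloud(c); [print(n,m) for m in moulds(c,W) if m[0][0]<.65]
  if n=='side': cv2.imwrite('pics/s4.png',cv2.resize(c['image'][170:400,180:380],(520,598),interpolation=3)[...,::-1])
  for k in range(1):
    # key: top & side
    hs=cv2.cvtColor(c['image'],cv2.COLOR_RGB2HSV); red=((hs[...,0]<8)|(hs[...,0]>172))&(hs[...,1]>120)&(abs(W[...,0]-.455)<.07)&(abs(W[...,1]+.34)<.07)
    t=W[red]; print('red',len(t)); 
    if len(t)>20:
      print(fit(t[t[:,2]>.085]),np.percentile(t[:,2],[50,95]))
    p=W[(abs(W[...,0]-.455)<.09)&(abs(W[...,1]+.34)<.09)&(W[...,2]>.055)&(W[...,2]<.08)]; 
    if len(p)>50: print('plate',cv2.minEnclosingCircle((p[:,:2]*1000).astype(np.float32)),np.median(p,0))
plan()
E
```

```text
side (array([0.5152, 0.2491, 0.0597]), np.float64(0.0607), 184, (array([516.3, 247.9]), array([50.1, 52.7]), 2.7), [[0.491, 0.224, 0.012], [0.539, 0.274, 0.064]])
side (array([0.5456, 0.3607, 0.0592]), np.float64(0.0601), 443, (array([547.8, 358.2]), array([ 68.6, 169.5]), 46.8), [[0.486, 0.3, 0.009], [0.608, 0.418, 0.063]])
red 109
(array([ 457.1, -344.1]), array([44.3, 18.2]), 11.4) [0.09080566 0.10522069]
plate ((459.0763244628906, -341.51519775390625), 62.10708999633789) [ 0.45590195 -0.32683251  0.06888463]
top (array([0.5066, 0.2273, 0.098 ]), np.float64(0.0574), 34, (array([450.6, 209.9]), array([194.4,  27.8]), 20.5), [[0.491, 0.223, 0.006], [0.538, 0.257, 0.067]])
red 47
(array([ 455.1, -343. ]), array([42., 14.]), 22.5) [0.09999333 0.10656115]
plate ((457.57928466796875, -342.18011474609375), 62.49602127075195) [ 0.45452812 -0.34014642  0.06525277]
t 78.47 P [0.667  0.326  0.3019] q [ 17.  40.  62.  -0.  79. 105.] w 0.0873
```

View pics/s4.png

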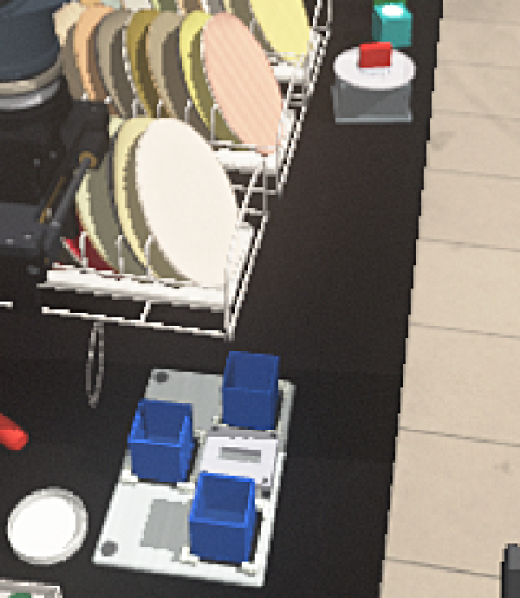

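```bash
python3 - <<'E'
from sim import *
for n in ('top','side'):
  T=[];Pp=[]
  for k in range(5):
    c=cam(n); W=cloud(c); hs=cv2.cvtColor(c['image'],cv2.COLOR_RGB2HSV); red=((hs[...,0]<10)|(hs[...,0]>170))&(hs[...,1]>100)&(abs(W[...,0]-.455)<.07)&(abs(W[...,1]+.34)<.07)
    T.append(W[red]); d=W[(np.hypot(W[...,0]-.456,W[...,1]+.342)<.075)&(W[...,2]>.058)&(W[...,2]<.08)]; Pp.append(d)
  t=np.vstack(T); t=t[t[:,2]>.097]; m=t.mean(0); u,s,v=np.linalg.svd((t-m)[:,:2],full_matrices=False); print(n,'bar',m.round(4),np.degrees(np.arctan2(v[0,1],v[0,0])).round(1),(s/np.sqrt(len(t))*1000*np.sqrt(12)).round(1),fit(t),np.percentile(t[:,2],[50,90]))
  p=np.vstack(Pp); r=least_squares(lambda a:0,[0]) if 0 else None
  print('plate ext',np.percentile(p[:,:2],[1,99],0).round(4).tolist(),'mid',np.percentile(p[:,:2],[1,99],0).mean(0).round(4))
  # line fit of bar via ortho mask at z=.108 & .07
E
python3 - <<'E'
from sim import *
o=robot.get_obs(); K=[.4556,-.3425,.09]; P=o['position']
w=[([.46,.2,.3],pose(K,15,0,-1)[1]),pose(up(K,.1),15,0,-1),pose(K,15,0,-1),pose(up(K,.14),15,0,-1),pose([.512,.3193,.23],2.4,0,-1),pose([.512,.3193,.092],2.4,0,-1),pose([.512,.3193,.092],92.4,0,-1)]
plan(*w[:2]); track(o['q'],[(str(i),(np.array(x[0]),x[1])) for i,x in enumerate(w)])
E
```

```text
top bar [ 0.4546 -0.3427  0.1019] -163.1 [43.8 13.7] (array([ 454.4, -342.4]), array([42.5, 15.7]), 18.0) [0.10124554 0.10612998]
plate ext [[0.4011, -0.3977], [0.5106, -0.2891]] mid [ 0.4559 -0.3434]
side bar [ 0.4564 -0.3418  0.1022] -160.3 [44.8 16. ] (array([ 456.5, -343.6]), array([45. , 23.1]), 10.5) [0.10264326 0.10517488]
plate ext [[0.4037, -0.3917], [0.5127, -0.2879]] mid [ 0.4582 -0.3398]
t 78.97 P [0.6674 0.3261 0.3023] q [ 17.  40.  62.  -0.  79. 105.] w 0.0867
shift(cur) [-212.3  117.7    3.1] | 243  rot [  0.1   0.2 -12.7] | 12.7  shift(after rot) [-233.    68.2    2.3]
shift(cur) [-144.7  522.9   59. ] | 546  rot [0. 0. 0.] | 0.0  shift(after rot) [-144.7  522.9   59. ]
0 OK [11. 20. 99.  0. 61. 86.]
1 OK [-48.  30.  93.   0.  57.  27.]
2 OK [-48.  38.  97.  -0.  45.  27.]
3 OK [-48.  27.  91.  -0.  62.  27.]
4 OK [ 21.  29.  86.   0.  65. 109.]
5 OK [ 21.  40.  92.  -0.  48. 109.]
6 OK [21. 40. 92. -0. 48. 19.]
```

Call:
{"name": "send_rows", "arguments": {"deltas": "-42.4 23.5 0.6 0 0 0 1;-42.4 23.5 0.6 0 0 0 1;-42.4 23.5 0.6 0 0 0 1;-42.4 23.5 0.6 0 0 0 1;-42.4 23.5 0.6 0 0 0 1;0 0 0 0 0 -7.4 1;0 0 0 0 0 -7.3 1;0 0 0 0 0 0 1"}}

```text
time: 79.97
position: [0.4604, 0.2002, 0.3007]
tool_rot: [0.989, 0.147, -0.001, 0.001]
ft_force: [0.3, 0.5, -0.3]
grip_width: 0.0873
grip_force: 0.0
```

```bash
python3 - <<'E'
from sim import *
K=[.4553,-.3425,.091]
plan(pose(up(K,.1),17,0,-1))
E
```

```text
t 79.97 P [0.4604 0.2002 0.3007] q [11. 20. 99. -0. 61. 84.] w 0.0873
shift(cur) [-162.7  517.7   59.6] | 546  rot [ 0.1  0.1 -0.1] | 0.1  shift(after rot) [-163.6  517.5   58.7]
```

Call:
{"name": "send_rows", "arguments": {"deltas": "-13.6 43.1 4.9 0 0 0 1;-13.6 43.1 4.9 0 0 0 1;-13.6 43.1 4.9 0 0 0 1;-13.6 43.1 4.9 0 0 0 1;-13.6 43.1 4.9 0 0 0 1;-13.6 43.1 4.9 0 0 0 1;-13.6 43.1 4.9 0 0 0 1;-13.6 43.1 4.9 0 0 0 1;-13.6 43.1 4.9 0 0 0 1;-13.6 43.1 4.9 0 0 0 1"}}

```text
time: 81.22
position: [0.4563, -0.2535, 0.252]
tool_rot: [0.989, 0.147, -0.001, 0.001]
ft_force: [1.0, 0.2, 0.8]
grip_width: 0.0871
grip_force: 0.0
```

Call:
{"name": "send_rows", "arguments": {"deltas": "-13.6 43.1 4.9 0 0 0 0.6;-13.6 43.1 4.9 0 0 0 0.6;0 0 0 0 0 0 0.6;0 0 0 0 0 0 0.6;0 0 0 0 0 0 0.6"}}

```text
time: 81.85
position: [0.4553, -0.3407, 0.2425]
tool_rot: [0.989, 0.148, -0.001, 0.0]
ft_force: [-0.6, -0.7, 0.0]
grip_width: 0.0537
grip_force: 0.0
```

```bash
python3 - <<'E'
from sim import *
K=[.4553,-.3425,.091]
plan(pose(K,17,0,-1))
c=cam('side'); cv2.imwrite('pics/s5.png',cv2.resize(c['image'][140:230,270:370],(660,594),interpolation=3)[...,::-1])
E
```

```text
t 81.85 P [ 0.4553 -0.3407  0.2425] q [-48.  30.  93.  -0.  57.  25.] w 0.0537
shift(cur) [ -0.3   1.7 100.5] | 101  rot [-0.   0.2  0. ] | 0.2  shift(after rot) [ -0.5   1.7 100.5]
```

View pics/s5.png

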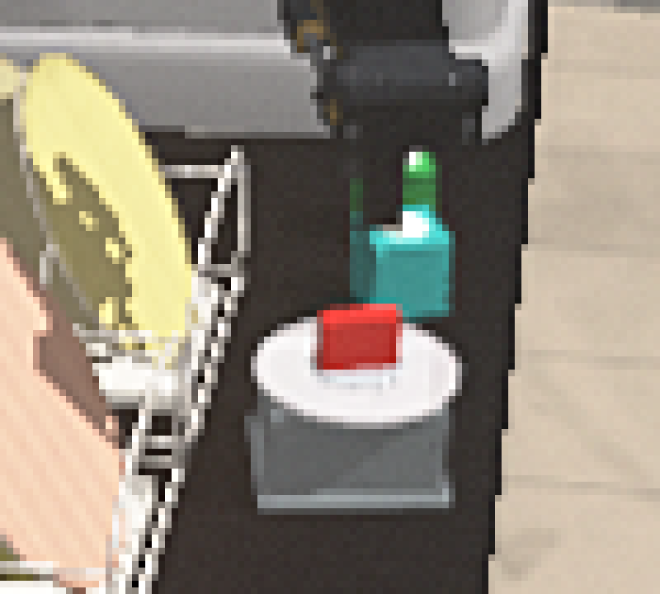

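Call:
{"name": "send_rows", "arguments": {"deltas": "-0.4 1.7 40 0 0 0 0.6;0 0 35 0 0 0 0.6;0 0 18 0 0 0 0.6;0 0 6 0 0 0 0.6;0 0 0 0 0 0 0.6;0 0 0 0 0 0 0;0 0 0 0 0 0 0;0 0 0 0 0 0 0;0 0 0 0 0 0 0;0 0 0 0 0 0 0", "newtons": 40}}

```text
time: 83.15
position: [0.4554, -0.3443, 0.1436]
tool_rot: [0.989, 0.148, -0.001, 0.001]
ft_force: [0.3, -0.7, 0.5]
grip_width: 0.0136
grip_force: 39.8
```

Call:
{"name": "send_rows", "arguments": {"deltas": "0 0 0 0 0 0 0;0 0 0 0 0 0 0;0 0 0 0 0 0 0"}}

```text
time: 83.52
position: [0.4554, -0.3443, 0.1437]
tool_rot: [0.989, 0.148, -0.001, 0.001]
ft_force: [0.1, -1.3, 2.7]
grip_width: 0.0135
grip_force: 39.8
```

```bash
python3 - <<'E'
from sim import *
K=[.4553,-.3425,.091]
plan(pose(K,17,0,-1)); o=robot.get_obs(); print(o['grip_force'],o['ft_force'],o['moment'])
E
```

```text
t 83.53 P [ 0.4554 -0.3443  0.1437] q [-48.  38.  97.  -0.  45.  25.] w 0.0135
shift(cur) [ 0.5 -1.8  1.7] | 2  rot [0.1 0.1 0. ] | 0.2  shift(after rot) [ 0.5 -1.8  1.7]
39.7899909876287 [ 0.1331521  -1.32062626  2.74473132] [-0.1614178   0.24316217  0.01477479]
```

Call:
{"name": "send_rows", "arguments": {"deltas": "0 0 -20 0 0 0 0;0 0 -35 0 0 0 0;0 0 -35 0 0 0 0;0 0 -35 0 0 0 0;0 0 -35 0 0 0 0;0 0 0 0 0 0 0;0 0 0 0 0 0 0"}}

```text
time: 84.4
position: [0.4549, -0.3429, 0.3019]
tool_rot: [0.989, 0.148, -0.002, -0.001]
ft_force: [0.1, -0.4, -2.5]
grip_width: 0.0138
grip_force: 39.8
```

```bash
python3 - <<'E'
from sim import *
o=robot.get_obs(); print(o['grip_width'],o['grip_force'],o['ft_force'])
S=[.512,.3193]
w=[pose([*S,.255],17,0,-1),pose([*S,.255],2.4,0,-1),pose([*S,.092],2.4,0,-1)]
plan(*w); track(o['q'],[(str(i),x) for i,x in enumerate(w)])
E
```

```text
0.013778627917616753 39.78785424493253 [ 0.06325875 -0.40846961 -2.47496868]
t 84.4 P [ 0.4549 -0.3429  0.3019] q [-48.  25.  89.  -0.  65.  25.] w 0.0138
shift(cur) [ 248.3 -616.5   -3.8] | 665  rot [-0.1  0.2  0. ] | 0.3  shift(after rot) [ 248.3 -616.6   -4.1]
shift(cur) [0. 0. 0.] | 0  rot [ 0.   0.  14.6] | 14.6  shift(after rot) [0. 0. 0.]
shift(cur) [  0.   0. 163.] | 163  rot [0. 0. 0.] | 0.0  shift(after rot) [  0.   0. 163.]
0 OK [21. 28. 84.  0. 68. 94.]
1 OK [ 21.  28.  84.   0.  68. 109.]
2 OK [ 21.  40.  92.  -0.  48. 109.]
```

Call:
{"name": "send_rows", "arguments": {"deltas": "7 -24 0 0 0 0 0;14 -45 0 0 0 0 0;14 -45 0 0 0 0 0;14 -45 0 0 0 0 0;14 -45 0 0 0 0 0;14 -45 0 0 0 0 0;14 -45 0 0 0 0 0;14 -45 0 0 0 0 0;14 -45 0 0 0 0 0;14 -45 0 0 0 0 0"}}

```text
time: 85.65
position: [0.4551, 0.1077, 0.3014]
tool_rot: [0.989, 0.148, -0.003, 0.0]
ft_force: [0.7, 0.6, -2.4]
grip_width: 0.0141
grip_force: 39.8
```

Call:
{"name": "send_rows", "arguments": {"deltas": "14 -45 0 0 0 0 0;14 -45 0 0 0 0 0;14 -45 0 0 0 0 0;14 -45 0 0 0 0 0;8 -24 0 0 0 0 0;27 8 -2 0 0 0 0;27 8 -2 0 0 0 0;0 0 0 0 0 7.3 0;0 0 0 0 0 7.3 0;0 0 0 0 0 0 0"}}

```text
time: 86.9
position: [0.5133, 0.3198, 0.3044]
tool_rot: [1.0, 0.022, -0.003, 0.001]
ft_force: [-0.1, 1.8, -2.1]
grip_width: 0.0136
grip_force: 39.8
```

```bash
python3 - <<'E'
from sim import *
S=[.512,.3193]
plan(pose([*S,.25],2.4,0,-1))
o=robot.get_obs(); P=o['position']
for n in ('side','top'):
  T=[];H=[]
  for k in range(2):
    c=cam(n); W=cloud(c)
    near=np.hypot(W[...,0]-P[0],W[...,1]-P[1])<.075
    zp=P[2]-.0505-.023-.003
    T.append(W[near&(abs(W[...,2]-zp)<.012)]); H.append(W[near&(W[...,2]<zp-.035)&(W[...,2]>.12)])
  p=np.vstack(T); h=np.vstack(H); print(n,'plate',len(p),np.percentile(p,[1,50,99],0).round(4).tolist() if len(p)>20 else '')
  if len(h)>10: print('lower',len(h),np.percentile(h,[1,50,99],0).round(4).tolist())
  if n=='side': cv2.imwrite('pics/s6.png',cv2.resize(c['image'][200:400,170:370],(590,590),interpolation=3)[...,::-1])
E
```

```text
t 86.9 P [0.5133 0.3198 0.3044] q [ 21.  28.  84.  -0.  68. 109.] w 0.0136
shift(cur) [-1.3  0.5  3.4] | 4  rot [0.2 0.4 0.1] | 0.4  shift(after rot) [-1.3  0.5  3.4]
side plate 2084 [[0.4589, 0.2727, 0.2246], [0.4976, 0.3428, 0.2288], [0.5642, 0.3764, 0.2317]]
top plate 142 [[0.4895, 0.2635, 0.2181], [0.54, 0.2797, 0.2264], [0.5623, 0.2933, 0.2352]]
```

View pics/s6.png

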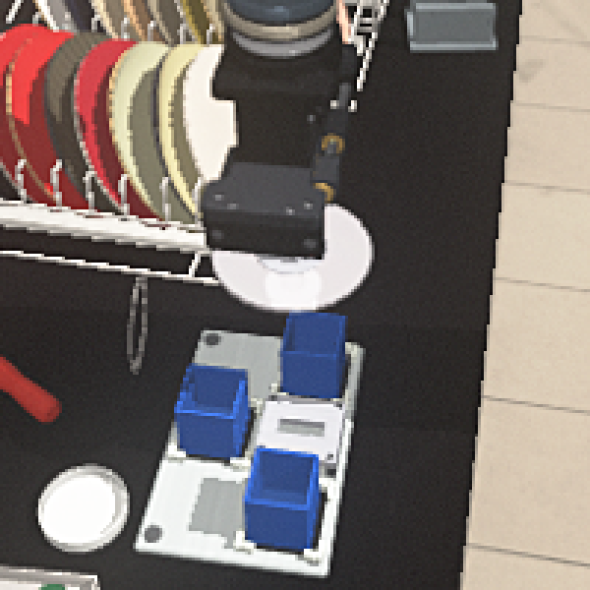

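```bash
python3 - <<'E'
from sim import *
o=robot.get_obs(); P=o['position']; Mt=R.from_quat(o['tool_rot']).as_matrix(); G=P+.051*Mt[:,2]; print('G',G.round(4))
c=cam('side'); W=cloud(c)
zp=.2283
p=W[(np.hypot(W[...,0]-P[0],W[...,1]-P[1])<.075)&(abs(W[...,2]-zp)<.006)][:,:2]
h=cv2.convexHull((p*1000).astype(np.float32)).reshape(-1,2)/1000
r=least_squares(lambda a:np.hypot(h[:,0]-a[0],h[:,1]-a[1])-.058,[P[0],P[1]],loss='soft_l1',f_scale=.002); print('plate ctr',r.x.round(4),'n',len(h),'res',np.abs(r.fun).round(4))
# slot: ortho at bridge top z=.030
acc=0
for k in range(4): acc=acc+ortho(cam('side'),.47,.55,.28,.36,.030,.00025).astype(float)/4
g=cv2.cvtColor(acc.astype(np.uint8),cv2.COLOR_RGB2GRAY); gb=cv2.GaussianBlur(g,(7,7),0)
sub=gb[80:240,80:240]; thr=(np.percentile(sub,5)+np.median(sub))/2; n,l,st,ce=cv2.connectedComponentsWithStats((gb<thr).astype(np.uint8))
for i in range(1,n):
    if 800<st[i,4]<20000:
        q=cv2.minAreaRect(np.argwhere(l==i).astype(np.float32)); print('blob ctr',(.55-q[0][0]*.00025).__round__(4),(.36-q[0][1]*.00025).__round__(4),np.array(q[1])*.25,q[2])
cv2.imwrite('pics/slot.png',cv2.resize(acc.astype(np.uint8),(590,590))[...,::-1])
E
```

```text
G [0.5143 0.3197 0.2547]
plate ctr [0.5157 0.3202] n 30 res [0.0016 0.0016 0.0015 0.0002 0.0001 0.0002 0.0003 0.0007 0.0006 0.0001
 0.0006 0.0004 0.0002 0.0004 0.0008 0.0004 0.001  0.0008 0.0003 0.0003
 0.0017 0.0014 0.0012 0.0009 0.0002 0.0005 0.0005 0.0011 0.0044 0.0053]
blob ctr 0.5156 0.3162 [72.   68.75] 90.0
blob ctr 0.5104 0.3478 [24.5  71.75] 90.0
blob ctr 0.5113 0.3195 [37.58189011 13.75584126] 3.327404022216797
blob ctr 0.4748 0.3071 [53.75  9.5 ] 90.0
```

View pics/slot.png

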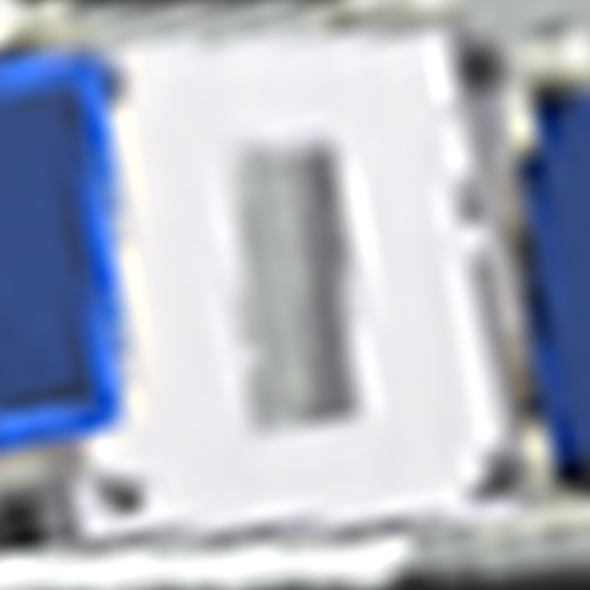

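```bash
python3 - <<'E'
from sim import *
plan(pose([.5106,.3193,.130],2.6,0,-1))
E
```

```text
t 87.35 P [0.5151 0.3196 0.3063] q [ 21.  28.  84.  -0.  68. 109.] w 0.0139
shift(cur) [-4.300e+00 -1.000e-01  1.253e+02] | 125  rot [ 0.1  0.1 -0.2] | 0.2  shift(after rot) [-4.600e+00  1.000e-01  1.253e+02]
```

Call:
{"name": "send_rows", "arguments": {"deltas": "-2.5 0 35 0.1 0.2 -0.2 0;-2 0 40 0 0 0 0;0 0 35 0 0 0 0;0 0 15 0 0 0 0;0 0 0 0 0 0 0;0 0 0 0 0 0 0;0 0 0 0 0 0 0"}}

```text
time: 88.22
position: [0.5116, 0.3198, 0.1828]
tool_rot: [1.0, 0.023, 0.002, -0.001]
ft_force: [0.6, 0.3, -1.7]
grip_width: 0.0137
grip_force: 39.8
```

```bash
python3 - <<'E'
from sim import *
plan(pose([.5106,.3193,.0947],2.6,0,-1)); print(robot.get_obs()['ft_force'],robot.get_obs()['moment'])
E
```

```text
t 88.22 P [0.5116 0.3198 0.1828] q [ 21.  36.  91.  -0.  52. 109.] w 0.0137
shift(cur) [-1.2  0.5 37.1] | 37  rot [-0.1 -0.2  0. ] | 0.3  shift(after rot) [-1.   0.4 37.1]
[ 0.62479207  0.27587467 -1.65122492] [ 0.00673691  0.15925917 -0.01448641]
```

Call:
{"name": "send_rows", "arguments": {"deltas": "-1 0.4 9 0 0 0 0;0 0 8 0 0 0 0;0 0 2 0 0 0 0;0 0 2 0 0 0 0;0 0 2 0 0 0 0;0 0 0 0 0 0 0"}}

```text
time: 88.98
position: [0.5098, 0.319, 0.1581]
tool_rot: [1.0, 0.023, 0.001, -0.0]
ft_force: [0.2, -0.2, -1.1]
grip_width: 0.0137
grip_force: 39.8
```

```bash
python3 - <<'E'
from sim import *
plan(pose([.5106,.3193,.0947],2.6,0,-1)); print(robot.get_obs()['ft_force'],robot.get_obs()['moment'])
E
```

```text
t 88.97 P [0.5098 0.319  0.1581] q [ 21.  38.  92.  -0.  50. 109.] w 0.0137
shift(cur) [ 0.8 -0.3 12.4] | 12  rot [-0.  -0.1  0. ] | 0.1  shift(after rot) [ 0.8 -0.3 12.4]
[ 0.17398792 -0.15473104 -1.14466781] [-0.06791739  0.18233893  0.03085482]
```

Call:
{"name": "send_rows", "arguments": {"deltas": "0.5 0 4 0 0 0 0;0 0 4 0 0 0 0;0 0 2 0 0 0 0;0 0 1 0 0 0 0;0 0 1 0 0 0 0;0 0 0 0 0 0 0"}}

```text
time: 89.72
position: [0.5103, 0.319, 0.1462]
tool_rot: [1.0, 0.023, 0.001, -0.0]
ft_force: [-0.6, 0.1, -2.0]
grip_width: 0.014
grip_force: 39.8
```

Call:
{"name": "send_rows", "arguments": {"deltas": "0 0 1 0 0 0 0;0 0 0.7 0 0 0 0;0 0 0 0 0 0 0"}}

```text
time: 90.1
position: [0.5105, 0.3191, 0.1456]
tool_rot: [1.0, 0.023, 0.001, -0.0]
ft_force: [-1.7, -0.3, 5.0]
grip_width: 0.0139
grip_force: 39.8
```

Call:
{"name": "send_rows", "arguments": {"deltas": "0 0 -0.6 0 0 -9 0;0 0 0 0 0 -9 0;0 0 0 0 0 -9 0;0 0 0 0 0 -9 0;0 0 0 0 0 -9 0;0 0 0 0 0 -9 0;0 0 0 0 0 -9 0;0 0 0 0 0 -9 0;0 0 0 0 0 -9 0;0 0 0 0 0 -9 0"}}

```text
time: 91.35
position: [0.51, 0.3189, 0.1457]
tool_rot: [0.689, 0.725, 0.0, 0.0]
ft_force: [-1.3, -0.5, 3.0]
grip_width: 0.0133
grip_force: 39.8
```

```bash
python3 - <<'E'
from sim import *
plan(pose([.5106,.3193,.0945],92.5,0,-1)); o=robot.get_obs(); print(o['ft_force'],o['moment'],o['grip_force'])
E
```

```text
t 91.35 P [0.51   0.3189 0.1457] q [21. 40. 92. -0. 48. 19.] w 0.0133
shift(cur) [0.3 0.6 0.2] | 1  rot [0.1 0.  0.4] | 0.4  shift(after rot) [0.3 0.6 0.2]
[-1.26220395 -0.52166896  3.00340482] [-0.22653035  0.19345742 -0.03031308] 39.79855910874903
```

Turned 90° with the collar seated. Releasing gently and rising.

Call:
{"name": "send_rows", "arguments": {"deltas": "0 0 0 0 0 0 0;0 0 0 0 0 0 0.45;0 0 0 0 0 0 0.45;0 0 0 0 0 0 0.45;0 0 0 0 0 0 0.45;0 0 -25 0 0 0 0.45;0 0 -40 0 0 0 0.45;0 0 -50 0 0 0 0.45;0 0 -50 0 0 0 1;0 0 0 0 0 0 1"}}

```text
time: 92.6
position: [0.5122, 0.3199, 0.3151]
tool_rot: [0.691, 0.723, 0.005, 0.003]
ft_force: [-0.0, -0.4, -1.0]
grip_width: 0.0516
grip_force: 0.0
```

Call:
{"name": "send_rows", "arguments": {"deltas": "45 0 0 0 0 0 1;45 0 0 0 0 0 1;45 0 0 0 0 0 1;45 0 0 0 0 0 1;45 0 0 0 0 0 1;0 0 0 0 0 0 1"}}

```text
time: 93.35
position: [0.4982, 0.5464, 0.3076]
tool_rot: [0.69, 0.724, -0.001, -0.0]
ft_force: [-0.7, -1.1, 0.3]
grip_width: 0.0865
grip_force: 0.0
```

```bash
python3 - <<'E'
from sim import *
plan()
for n in ('side','top'):
  c=cam(n); W=cloud(c)
  hs=cv2.cvtColor(c['image'],cv2.COLOR_RGB2HSV); red=((hs[...,0]<10)|(hs[...,0]>170))&(hs[...,1]>100)&(np.hypot(W[...,0]-.512,W[...,1]-.319)<.06); t=W[red]; 
  if len(t)>10: t=t[t[:,2]>.085]; print(n,'bar',fit(t),np.percentile(t[:,2],[50,95]).round(4))
  p=W[(np.hypot(W[...,0]-.512,W[...,1]-.319)<.075)&(W[...,2]>.055)&(W[...,2]<.08)]; print('plate z',np.percentile(p[:,2],[5,50,95]).round(4), fit(p))
  for nm,b in (('R',(.515,.247)),('L',(.509,.391)),('F',(.584,.3225))):
    q=p[np.hypot(p[:,0]-b[0],p[:,1]-b[1])<.03]; print(nm,len(q),np.median(q[:,2]).round(4) if len(q) else '')
  if n=='side': cv2.imwrite('pics/s7.png',cv2.resize(c['image'][230:400,180:350],(590,590),interpolation=3)[...,::-1])
E
```

```text
t 93.35 P [0.4982 0.5464 0.3076] q [39. 39. 62.  0. 79. 36.] w 0.0865
plate z [0.058  0.0674 0.0709] (array([500.7, 321.4]), array([145.6,  38.2]), 73.5)
R 21 0.0682
L 60 0.0665
F 0 
top bar (array([510. , 318.3]), array([41.2, 16.1]), 89.9) [0.1017 0.1077]
plate z [0.0588 0.0674 0.0751] (array([512.5, 317.3]), array([131.6, 128.8]), 47.1)
R 47 0.0659
L 50 0.0651
F 39 0.0645
```

View pics/s7.png

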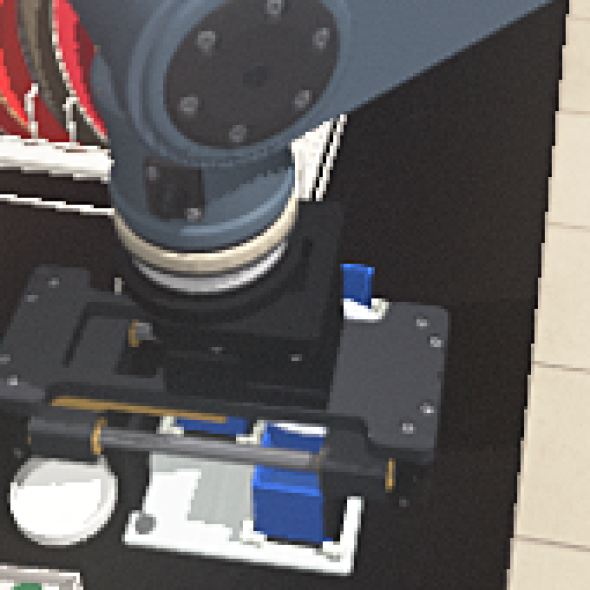

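The bar lies across at about 90° and the plate is level at the expected 0.067–0.069 m. The robot is clear of everything, so I'm handing in.

```bash
python3 -c "
from rig import robot
print(robot.hand_in())"
```

```text
the job is handed in; nothing more can be done
None
```

I handed the job in at about 93 s: all three blue moulds stand mouth up in their own bays, and the hold-down key is in the slot with its collar on the bridge, turned a quarter to lock; no verdict came back.

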